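Caliper-check the portion measures and nest the set

ROBOT

A 6-joint arm with a two-finger parallel gripper is mounted at the origin on the work surface. World frame = base frame: x ahead of the robot, y to its left, z up, the work surface at z = 0. Lengths are in m, angles in rad, forces in N, time in s.
With the tool pointing down it reaches from about 0.275 to 0.85 m from the base axis. Payload 19 kg.
Tool frame: the origin (TCP) lies at the very end of the fingers, on their centre line; the grasp point (between the pads) lies 19 mm behind it; z points along the fingers, y is the line along which they close (so a half turn about z gives the same grasp; the last joint's range is limited). The gripper opens to 85 mm and grips with 20 to 120 N. Pads are 22 mm wide; open, the fingers measure 114 mm over their backs; the gripper's body (76 mm by 85 mm) begins 54 mm behind the grasp point. The pads swing forward as they close: fully open they stand 13 mm farther back than shut.
Start: joints at [1.052, 0.15, 1.437, -0, 1.554, -0.134], TCP at [0.216, 0.533, 0.231] pointing down, gripper open.
Joint ranges: [-2.8, 2.8], [-0.68, 2.1], [0.12, 2.68], [-1.39, 4.53], [0.16, 2.79], [-2.81, 2.81]. Speed limits (rad/s): [1.89, 1.89, 2.22, 3.01, 3.01, 3.01].

INTERFACE

Orientations are given as a 3x3 rotation matrix whose columns are the frame's x, y, z axes.
In Python, from workcell import arm, optics, boxes_of, trace gives the robot as it stands.
- The arm moves only by the tool step_arm, never from a script. Its arguments are lists of equal length, an entry for each row: "turn": the turn, a rotation vector about the tool's x, y, z normalised to -1 to 1, where 1 is 360 degrees, a list of three; "offset": the shift along the tool's x, y, z normalised to -1 to 1, where 1 is 80 cm, a list of three; "fingers": the opening, from -1 (shut) to 1 (fully open). In form: {"turn": [[rx, ry, rz], ...], "offset": [[x, y, z], ...], "fingers": [fingers, ...]}. A call has 1 to 5 rows; each row shifts and turns the commanded pose from where the row before left it, along the tool's axes as they then stand; what a row does not reach is not made up. A row lasts 1/12 s, in which the tool goes at most 41.7 mm and 7.16 degrees, less where a joint would pass 70% of its speed; a pose out of reach is approached as far as the arm can. A call with a number of a shift or a turn outside -1 to 1 is refused whole. A call with a gripper value outside its range is refused whole. The fingers move at their own pace and stop on an object; the grip force is fixed at half the most. Time passes only in rows, so rows that do not move let the fingers close. It gives the time, the measured TCP pose, the force, the opening and the grip force at its end, in the units of the state.
- arm.sense(): the state, without advancing time (a new reading comes with each control period).
- optics.grab_frame(name): name is "scene" or "top"; returns a dict with "image" (480x640x3 uint8, blue, green, red), "K" (3x3 intrinsics, pixels), "k1" (the pictures are not rectified: a ray, as slopes to the right and down, at radius r is drawn at 1 + k1 r^2 times it, then the intrinsics apply), "T" (4x4, takes a point from camera to world coordinates). Camera axes: x right, y up, looking along -z (the intrinsics and any distortion apply to the point x, -y, -z); pixel columns grow to the right and rows downward; lengths in m; the calibration is good to about 2 mm. A picture is of the moment at which its call begins. There is no depth.
- arm.finish_job(): hands the job in; it is judged then, once.
Trained networks look in a picture, given as the dict that the camera call returned (one of the last four; its "shot" number tells which), for a name from the list of things; names that differ only in an ending like _2 or _b are one class to them, and where a whole thing is asked for, a point or a joint stands for the part that bears it (a point fixed in the world has none). Each returns a list of dicts, best first, with "conf" (0 to 1); they miss things now and then, are a little off and sometimes report something else, mostly with a low value. They report only what shows in the picture. A call takes as long as a camera call. They do not tell look-alikes from the thing itself.
- boxes_of(picture, target): "location" ([row, column] in pixels, amid what is visible of it).
- trace(picture, target): "region" (480x640 bool, what is visible of it) and "location" ([row, column] in pixels, amid what is visible of it).
The state is a dict: "t": time; "joint_positions": joint angles; "joint_velocities": joint speeds; "effort": joint torques, N m; "eef_pos": TCP position; "tool_rot": TCP orientation; "wrist_force": force on the tool from outside, world axes, zero at the start; "ft_torque": the same for the moment, N m; "gripper_width": finger opening in m; "gripper_force": force on a finger pad.
Only numpy, scipy, OpenCV 4.12 (cv2) and the standard library are available. Lean on these libraries where they do the work, as an engineer would, in place of code of your own. Each camera call takes 0.05 s, during which the arm holds its last target. There are 200 camera calls.

TASK

Check the steel portion measures on the bench for size, one at a time from the largest to the smallest: stand each upright between the jaws of the bench caliper, slide the jaw shut until it presses firmly on it (its spring plate clearly pushed in, by about half its travel), open it again, and put that measure upright on the sheet pan, the first on the pan's floor and every further one nested inside those already there, before checking the next. When all are nested, slide the empty caliper fully shut; do not crush the measures, and leave the bottle, jar and spatula alone.

Things in the scene. Friction and masses are not known exactly. Their poses are not given: they have to be found in the camera images.
- measure_a: The largest measure: open steel cup, straight round wall, 110 mm outside diameter, 55 mm high, wall 3, floor 4 mm, about 0.24 kg (varies). Handle: flat strap upright on the rim, 24 mm wide (local y), 8 mm thick (local x), its centre 56 mm from the cup's axis on local +x, from the rim up to 105 mm. Origin: centre of the underside; z up. May be absent.
- measure_b: The second largest measure: open steel cup, straight round wall, 92 mm outside diameter, 55 mm high, wall 3, floor 4 mm, about 0.19 kg (varies). Handle: flat strap upright on the rim, 24 mm wide (local y), 8 mm thick (local x), its centre 47 mm from the cup's axis on local +x, from the rim up to 105 mm. Origin: centre of the underside; z up. May be absent.
- measure_c: The second smallest measure: open steel cup, straight round wall, 74 mm outside diameter, 55 mm high, wall 3, floor 4 mm, about 0.15 kg (varies). Handle: flat strap upright on the rim, 24 mm wide (local y), 8 mm thick (local x), its centre 38 mm from the cup's axis on local +x, from the rim up to 105 mm. Origin: centre of the underside; z up. May be absent.
- measure_d: The smallest measure: open steel cup, straight round wall, 56 mm outside diameter, 55 mm high, wall 3, floor 4 mm, about 0.11 kg (varies). Handle: flat strap upright on the rim, 24 mm wide (local y), 8 mm thick (local x), its centre 29 mm from the cup's axis on local +x, from the rim up to 105 mm. Origin: centre of the underside; z up. May be absent.
- caliper: Bench caliper, fixed: beam 270 mm long (local y), 48 mm high, at local x = 85 to 105 mm; two dark jaws (10 to 42 mm above the table) reach from it to x = -45 mm. A measure stands on the table between them, best with its axis at local x = 0. Origin on the table; fixed jaw's face at y = -60 mm, the sliding jaw closes from +y towards it.
- anvil: The fixed jaw of the caliper, 14 mm thick. Origin on the table under its contact face (local y = 0, facing +y); same axes as the caliper.
- shoe: Contact plate of the sliding jaw: 90 mm wide (local x -45 to 45), 32 mm high, 10 mm thick, face towards -y. It is sprung: gives way up to 15 mm towards +y against 600 N/m (9 N at full travel, then solid). Origin on the table under its face; axes as the caliper.
- carriage (a joint): Sliding jaw's place along the beam, m: the gap between the jaw faces while the shoe's spring is relaxed (0 = shut, 0.15 = fully open). Slides with about 2.5 N friction and stays where left. With a part clamped, spring compression = part width minus this value.
- carriage_grip (a point): Grip point of the sliding jaw's black upright post: 20 mm thick along the slide (y), 24 mm across (x), 56 to 105 mm above the table, over the beam at caliper x = 95 mm, 40 mm behind the jaw face; the point is on its axis at height 85 mm. Axes as the caliper: +y opens.
- pan: Small aluminium sheet pan fixed on the table, 280 (x) by 220 (y) mm, rim 20 mm high, wall and floor about 4 mm. Origin: centre of its underside.
- bottle_1: Bystander: white squeeze bottle, 58 mm across, 170 mm high; origin at the centre of its underside.
- jar: Bystander: clear jar with white lid, 68 mm across, 100 mm high; origin at the centre of its underside.
- spatula: Bystander: spatula lying on the table, 260 mm long; origin at the middle of its underside.
There are look-alikes about, which are no part of the job. Leave any green look-alike of the measure_d alone.

How it is judged:
By the outcome, as a careful person would: the job done as asked, in the order asked, and still so for the second after the job is handed in, with the robot touching nothing.
Of measure_a, measure_b, measure_c, measure_d only 2 to 3 are there at a start; the rules pass over those that are not, and their reading is None.
At some moment in a run one of measure_a, measure_b, measure_c, measure_d may be knocked a few centimetres aside while the robot is not near it.
It also fails if it takes over 210 s, if anything falls off the work surface, if the arm or the gripper's body presses on something with over 40 N, if the wrist force passes 120 N, or if a joint passes its speed limit or range.

## Working session

There is one attempt and no reset: what is moved stays moved. The work goes in short steps, Python scripts to look and compute and a tool call to move; the robot and the scene stay as the last step left them, time stands still between calls to the robot, and variables do not carry over. Pictures are saved under pics/ and viewed, at most 14 in all, crops included, and the job is handed in when it is done.

Besides the shell and the picture viewer there is one more tool, called after "Call:" as name(argument=value, ...) on one line, values as JSON. step_arm: Moves the arm, as the interface text tells. Scaled input: -1 to 1 covers 80 cm each way for a shift and 360 degrees each way for a turn. Its arguments: {"type":"object","properties":{"turn":{"type":"array"},"offset":{"type":"array"},"fingers":{"type":"array"}},"required":["turn","offset","fingers"]}

```bash
ls; mkdir -p pics; python3 - <<'E'
from workcell import arm, optics
import cv2,numpy as np
s=arm.sense(); print(s['t'],s['eef_pos'],s['tool_rot'],s['gripper_width'])
for n in('scene','top'):
    p=optics.grab_frame(n); cv2.imwrite(f'pics/{n}0.png',p['image']); print(n,p['K'],p['k1'],p['T'])
E
```

```text
pics
0.0 [0.21573801 0.53273117 0.2306938 ] [[-9.26875930e-01  3.75367396e-01 -5.72432997e-04]
 [ 3.75367802e-01  9.26875393e-01 -1.00973102e-03]
 [ 1.51553955e-04 -1.15076829e-03 -9.99999326e-01]] 0.08566781474035447
scene [[599.56522774   0.         319.4333035 ]
 [  0.         599.56522774 241.13958555]
 [  0.           0.           1.        ]] -0.1958009567379881 [[ 0.38750341 -0.64083734  0.66269798  1.73834591]
 [ 0.92186197  0.26671318 -0.28113091 -0.54697725]
 [ 0.0034089   0.71985525  0.69411584  1.28850713]
 [ 0.          0.          0.          1.        ]]
top [[532.93598047   0.         323.66682495]
 [  0.         532.93598047 240.14584466]
 [  0.           0.           1.        ]] -0.12045391251828785 [[ 0.01677494  0.98430537 -0.17567452  0.40365911]
 [-0.99985637  0.01608912 -0.00532758 -0.04543719]
 [-0.00241752  0.17573866  0.98443389  1.21482511]
 [ 0.          0.          0.          1.        ]]
```

View pics/scene0.png

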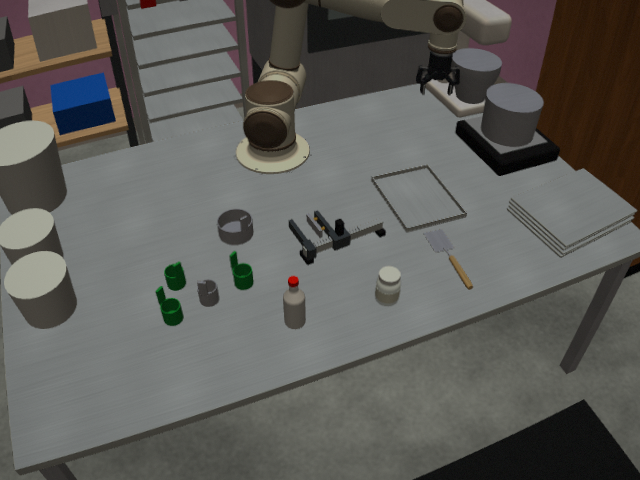

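View pics/top0.png

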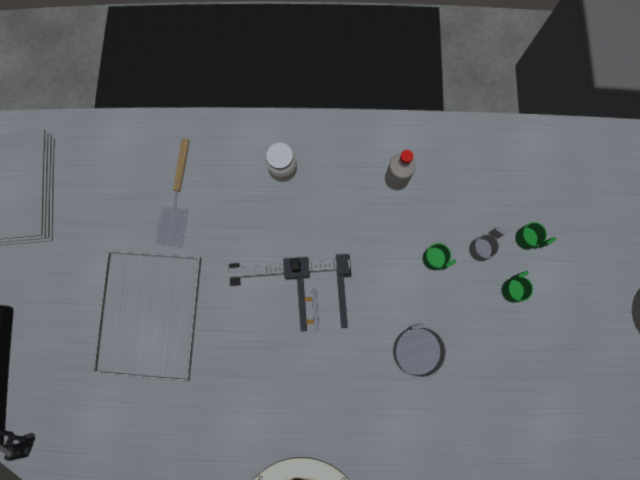

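The top view shows steel cups at (351,418) and (247,484). The green look-alikes are at (257,437), (236,534) and (289,517). The caliper has its anvil on the right (~340), its shoe at ~317 and its post at (265,296). The pan is at (315,148), the jar at (160,281), the bottle at (165,402) and the spatula at (200,178). I choose the two grey steel cups and will check them in a crop.

```bash
cat > h.py <<'E'
from workcell import arm, optics, boxes_of, trace
import cv2,numpy as np
def D(p): return np.array([p['k1'],0,0,0,0.])
F=np.diag([1,-1,-1.])
def proj(p,X):
    X=np.atleast_2d(X).astype(float); T=p['T']; c=((X-T[:3,3])@T[:3,:3])@F
    return cv2.projectPoints(c.reshape(-1,1,3),np.zeros(3),np.zeros(3),p['K'],D(p))[0].reshape(-1,2)
def back(p,uv,z):
    uv=np.atleast_2d(uv).astype(float); T=p['T']
    n=cv2.undistortPoints(uv.reshape(-1,1,2),p['K'],D(p)).reshape(-1,2)
    d=np.c_[n,np.ones(len(n))]@F@T[:3,:3].T
    return T[:3,3]+d*((z-T[2,3])/d[:,2])[:,None]
def yaw(): 
    s=arm.sense(); return s
E
python3 - <<'E'
from h import *
p=optics.grab_frame('top'); q=optics.grab_frame('scene')
a=cv2.resize(p['image'][200:400,380:570],None,fx=2.6,fy=2.6,interpolation=cv2.INTER_CUBIC)
b=cv2.resize(p['image'][235:355,210:370],None,fx=3,fy=3,interpolation=cv2.INTER_CUBIC)[:, :480]
h=np.zeros((520,800,3),np.uint8); h[:520,:a.shape[1]]=a; 
cv2.imwrite('pics/a.png',a); cv2.imwrite('pics/b.png',cv2.resize(p['image'][240:340,220:370],None,fx=5,fy=5,interpolation=cv2.INTER_CUBIC))
for n,z in (('measure_a',.055),('measure_d',.055),('pan',.02),('anvil',.042),('shoe',.042),('carriage_grip',.105),('jar',.1),('bottle_1',.17),('spatula',0)):
  for im in (p,q):
    for r in boxes_of(im,n): print(n,'top' if im is p else 'scene',round(r['conf'],2),np.round(r['location']),np.round(back(im,np.array(r['location'])[::-1],z)[0],3))
E
```

```text
measure_a top 0.92 [247. 487.] [ 0.601 -0.403  0.055]
measure_a top 0.87 [352. 421.] [ 0.37  -0.252  0.055]
measure_a top 0.74 [258. 438.] [ 0.574 -0.293  0.055]
measure_a top 0.69 [290. 516.] [ 0.506 -0.466  0.055]
measure_a top 0.62 [238. 531.] [ 0.622 -0.506  0.055]
measure_a top 0.31 [286. 303.] [0.508 0.004 0.055]
measure_a scene 0.88 [309. 170.] [ 0.648 -0.521  0.055]
measure_a scene 0.8 [277. 175.] [ 0.537 -0.481  0.055]
measure_a scene 0.73 [276. 243.] [ 0.609 -0.299  0.055]
measure_a scene 0.65 [224. 234.] [ 0.392 -0.261  0.055]
measure_a scene 0.56 [291. 209.] [ 0.627 -0.404  0.055]
measure_a scene 0.55 [286. 390.] [0.8   0.062 0.055]
measure_d top 0.92 [247. 487.] [ 0.601 -0.403  0.055]
measure_d top 0.87 [352. 421.] [ 0.37  -0.252  0.055]
measure_d top 0.74 [258. 438.] [ 0.574 -0.293  0.055]
measure_d top 0.69 [290. 516.] [ 0.506 -0.466  0.055]
measure_d top 0.62 [238. 531.] [ 0.622 -0.506  0.055]
measure_d top 0.31 [286. 303.] [0.508 0.004 0.055]
measure_d scene 0.88 [309. 170.] [ 0.648 -0.521  0.055]
measure_d scene 0.8 [277. 175.] [ 0.537 -0.481  0.055]
measure_d scene
[... 421 characters left out ...]
.] [ 0.449 -0.027  0.042]
shoe top 0.15 [168. 402.] [ 0.783 -0.217  0.042]
shoe scene 0.72 [225. 318.] [ 0.479 -0.019  0.042]
carriage_grip top 0.84 [285. 302.] [0.505 0.004 0.105]
carriage_grip top 0.52 [219. 175.] [0.643 0.281 0.105]
carriage_grip scene 0.84 [230. 336.] [ 0.584 -0.004  0.105]
jar top 0.97 [162. 280.] [0.774 0.06  0.1  ]
jar scene 0.89 [286. 389.] [0.833 0.039 0.1  ]
bottle_1 top 0.63 [170. 400.] [ 0.738 -0.194  0.17 ]
bottle_1 top 0.62 [246. 487.] [ 0.583 -0.368  0.17 ]
bottle_1 scene 0.98 [302. 295.] [ 0.846 -0.232  0.17 ]
bottle_1 scene 0.69 [196. 418.] [0.605 0.247 0.17 ]
spatula top 0.68 [219. 173.] [0.666 0.317 0.   ]
spatula scene 0.68 [248. 445.] [0.685 0.322 0.   ]
```

View pics/a.png

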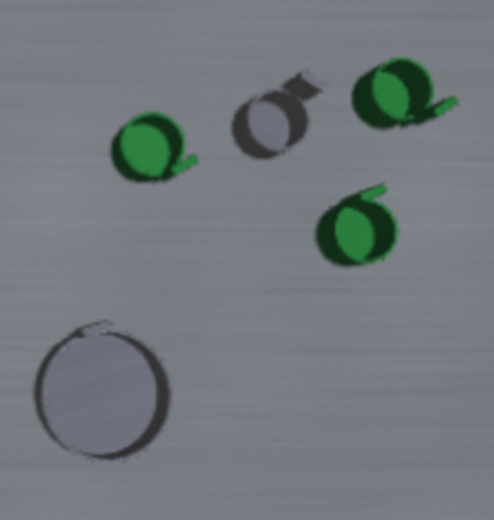

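View pics/b.png

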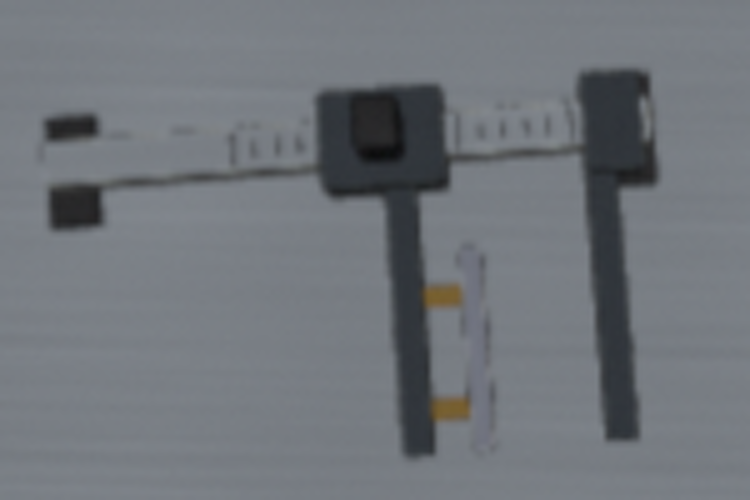

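```bash
cat >> h.py <<'E'
from scipy.optimize import minimize
DIA=dict(a=.110,b=.092,c=.074,d=.056)
def render(p,k,x,y,th,z=0):
    r=DIA[k]/2; hx=r+.001
    t=np.linspace(0,2*np.pi,48,endpoint=False); R=np.array([[np.cos(th),-np.sin(th)],[np.sin(th),np.cos(th)]])
    c=np.c_[r*np.cos(t),r*np.sin(t)]; m=np.zeros((480*4,640*4),np.uint8)
    cyl=np.vstack([np.c_[c,0*t],np.c_[c,0*t+.055]])
    b=np.array([[hx+sx*.004,sy*.012,zz] for sx in(-1,1) for sy in(-1,1) for zz in(.05,.105)])
    for P in (cyl,b):
        P=P.copy(); P[:,:2]=P[:,:2]@R.T+[x,y]; P[:,2]+=z
        cv2.fillConvexPoly(m,cv2.convexHull(np.round(proj(p,P)*4+1.5).astype(np.int32)),1)
    return cv2.resize(m.astype(np.float32),(640,480),interpolation=cv2.INTER_AREA)
def fit(obs,k,x,y,z=0,ths=np.arange(0,6.28,.4)):
    # obs: list of (pic, mask)
    f=lambda v:sum(np.abs(render(p,k,v[0]/100,v[1]/100,v[2],z)-m).sum()/m.sum() for p,m in obs)
    t0=min(ths,key=lambda t:f([x*100,y*100,t]))
    r=minimize(f,[x*100,y*100,t0],method='Nelder-Mead',options=dict(xatol=.01,fatol=1e-4,initial_simplex=np.array([x*100,y*100,t0])+np.array([[0,0,0],[1,0,0],[0,1,0],[0,0,.3]])))
    return r.fun,r.x[0]/100,r.x[1]/100,r.x[2]%6.2832
def near(p,xy,z=.04,name='measure_a',tol=25):
    c=proj(p,[xy[0],xy[1],z])[0]
    L=[r for r in trace(p,name) if np.hypot(*(np.array(r['location'])[::-1]-c))<tol]
    return L[0]['region'].astype(np.float32) if L else None
E
python3 - <<'E'
from h import *
p=optics.grab_frame('top'); q=optics.grab_frame('scene')
C=lambda u,v:(220+(u+.5)/5-.5,240+(v+.5)/5-.5)
for n,u,v,z in(('anvil face root',587,178,.042),('anvil tip L',607,438,.042),('anvil tip R',637,438,.042),('shoe top',485,250,.042),('shoe bot',494,452,.042),('carr jaw tipL',403,455,.042),('carr jaw tipR',434,455,.042),('carr jaw rootL',387,195,.042),('post',376,125,.105),('beam L top',43,142,.048),('beam Lbot',43,186,.048),('beam R',645,108,.048)):
    print(n,np.round(back(p,C(u,v),z)[0],4))
for xy,ks in(((.37,-.25),'ab'),((.60,-.40),'cd')):
    obs=[(i,m) for i in(p,q) if (m:=near(i,xy)) is not None]; print(len(obs))
    for k in ks: print(k,np.round(fit(obs,k,*xy),4))
for i in(p,q):
    for r in trace(i,'pan')[:1]:
        pts=np.argwhere(r['region'])[:,::-1].astype(np.int32); b=cv2.minAreaRect(pts); 
        a=cv2.approxPolyDP(cv2.convexHull(pts),8,True)[:,0]; print('pan',np.round(back(i,a,.02)[:,:2],3).tolist())
E
```

```text
anvil face root [ 0.5347 -0.0699  0.042 ]
anvil tip L [ 0.4209 -0.0801  0.042 ]
anvil tip R [ 0.4211 -0.0932  0.042 ]
shoe top [ 0.5021 -0.0254  0.042 ]
shoe bot [ 0.414 -0.031  0.042]
carr jaw tipL [0.412  0.0087 0.042 ]
carr jaw tipR [ 0.4123 -0.0049  0.042 ]
carr jaw rootL [0.5257 0.0184 0.042 ]
post [0.5486 0.0203 0.105 ]
beam L top [0.5458 0.1711 0.048 ]
beam Lbot [0.5262 0.1702 0.048 ]
beam R [ 0.5655 -0.095   0.048 ]
2
a [ 0.12    0.3702 -0.2532  0.5016]
b [ 0.4558  0.3689 -0.2527  6.1066]
2
c [ 1.1126  0.6017 -0.4003  5.6658]
d [ 0.1799  0.6052 -0.4046  5.7241]
pan [[0.573, 0.242], [0.3, 0.254], [0.307, 0.471], [0.583, 0.463]]
pan [[0.597, 0.452], [0.59, 0.237], [0.303, 0.257], [0.308, 0.47]]
```

The fits say measure_a is at (.370,-.253) and measure_d at (.605,-.405); b and c are absent. I'll set up a move planner, starting with opening the caliper.

```bash
cat >> h.py <<'E'
O=np.array([.4575,-.017]); TC=np.radians(4.7); XC=np.array([np.cos(TC),np.sin(TC)]); YC=np.array([-XC[1],XC[0]])
PAN=np.array([.445,.357])
def st():
    s=arm.sense(); R=s['tool_rot']; psi=np.degrees(np.arctan2(R[1,1],R[0,1]))
    print('t%.2f'%s['t'],np.round(s['eef_pos'],4),'psi %.2f'%psi,'w %.4f f %.1f'%(s['gripper_width'],s['gripper_force']),np.round(s['wrist_force'],1),'q',np.round(s['joint_positions'],2)); return s['eef_pos'],psi
def plan(tgt,psi=None,start=None,dv=.040,da=7.0):
    "n identical rows to reach tgt (x,y,z), tool y at yaw psi (deg), from start=(pos,psi)"
    p0,a0=start if start else st(); psi=a0 if psi is None else psi
    d=(psi-a0+90)%180-90   # half turn symmetric
    D=np.array(tgt)-p0; n=int(max(np.ceil(np.linalg.norm(D)*1.1/dv),np.ceil(abs(d)/da),1))
    S=np.zeros((3,3))
    for i in range(n):
        a=np.radians(a0+d*i/n); S+=np.c_[[-np.sin(a),np.cos(a),0],[np.cos(a),np.sin(a),0],[0,0,-1]]
    o=np.linalg.solve(S,D)/.8
    print(n,'rows turn z %.4f'%(-d/n/360),'offset',np.round(o,4)); return np.array(tgt),a0+d
E
python3 - <<'E'
from h import *
print('q post',O+.095*XC+.03*YC)
s=plan((.5486,.0203,.20),94.7); plan((.5486,.0203,.069),None,s)
E
```

```text
q post [0.5497224  0.02068328]
t1.50 [0.2159 0.5329 0.2313] psi 67.95 w 0.0859 f 0.0 [ 0.1 -0.   0.4] q [ 1.05  0.15  1.44 -0.    1.55 -0.13]
17 rows turn z -0.0044 offset [-0.0306 -0.0335  0.0023]
4 rows turn z -0.0000 offset [-0.      0.      0.0409]
```

Call:
step_arm(turn=[[0, 0, -0.0044], [0, 0, -0.0044], [0, 0, -0.0044], [0, 0, -0.0044], [0, 0, -0.0044]], offset=[[-0.0306, -0.0335, 0.0023], [-0.0306, -0.0335, 0.0023], [-0.0306, -0.0335, 0.0023], [-0.0306, -0.0335, 0.0023], [-0.0306, -0.0335, 0.0023]], fingers=[0.2, 0.2, 0.2, 0.2, 0.2])

```text
t: 1.92
eef_pos: [0.2883, 0.3651, 0.222]
tool_rot: [[-0.97, 0.242, 0.0], [0.242, 0.97, 0.0], [-0.0, 0.0, -1.0]]
wrist_force: [0.9, -0.4, -0.2]
gripper_width: 0.0512
gripper_force: 0.0
```

Call:
step_arm(turn=[[0, 0, -0.0044], [0, 0, -0.0044], [0, 0, -0.0044], [0, 0, -0.0044], [0, 0, -0.0044]], offset=[[-0.0306, -0.0335, 0.0023], [-0.0306, -0.0335, 0.0023], [-0.0306, -0.0335, 0.0023], [-0.0306, -0.0335, 0.0023], [-0.0306, -0.0335, 0.0023]], fingers=[0.2, 0.2, 0.2, 0.2, 0.2])

```text
t: 2.33
eef_pos: [0.3833, 0.2103, 0.2132]
tool_rot: [[-0.994, 0.107, 0.001], [0.107, 0.994, 0.0], [-0.001, 0.0, -1.0]]
wrist_force: [0.4, 0.8, -0.6]
gripper_width: 0.0516
gripper_force: 0.0
```

Call:
step_arm(turn=[[0, 0, -0.0044], [0, 0, -0.0044], [0, 0, -0.0044], [0, 0, -0.0044], [0, 0, -0.0044]], offset=[[-0.0306, -0.0335, 0.0023], [-0.0306, -0.0335, 0.0023], [-0.0306, -0.0335, 0.0023], [-0.0306, -0.0335, 0.0023], [-0.0306, -0.0335, 0.0023]], fingers=[0.2, 0.2, 0.2, 0.2, 0.2])

```text
t: 2.75
eef_pos: [0.4987, 0.0699, 0.2038]
tool_rot: [[-1.0, -0.031, 0.001], [-0.031, 1.0, -0.0], [-0.001, -0.0, -1.0]]
wrist_force: [0.2, 1.3, 1.2]
gripper_width: 0.051
gripper_force: 0.0
```

Call:
step_arm(turn=[[0, 0, -0.0044], [0, 0, -0.0044], [0, 0, 0], [0, 0, 0]], offset=[[-0.0306, -0.0335, 0.0023], [-0.0306, -0.0335, 0.0023], [0, 0, 0], [0, 0, 0]], fingers=[0.2, 0.2, 0.2, 0.2])

```text
t: 3.08
eef_pos: [0.5497, 0.019, 0.1992]
tool_rot: [[-0.997, -0.083, -0.001], [-0.083, 0.997, 0.0], [0.001, 0.0, -1.0]]
wrist_force: [-1.2, -0.2, -0.3]
gripper_width: 0.0511
gripper_force: 0.0
```

```bash
python3 -c "
from h import *
plan((.549,.0205,.069),94.7)"
```

```text
t3.08 [0.5497 0.019  0.1992] psi 94.75 w 0.0511 f 0.0 [-1.2 -0.2 -0.3] q [-0.11  0.11  1.54 -0.    1.49 -1.76]
4 rows turn z 0.0000 offset [0.0002 0.0005 0.0407]
```

Call:
step_arm(turn=[[0, 0, 0], [0, 0, 0], [0, 0, 0], [0, 0, 0], [0, 0, 0]], offset=[[0.0002, 0.0005, 0.0407], [0.0002, 0.0005, 0.0407], [0.0002, 0.0005, 0.0407], [0.0002, 0.0005, 0.0407], [0, 0, 0]], fingers=[0.2, 0.2, 0.2, 0.2, 0.2])

```text
t: 3.5
eef_pos: [0.5449, 0.023, 0.0645]
tool_rot: [[-0.996, -0.086, -0.008], [-0.086, 0.996, 0.001], [0.008, 0.002, -1.0]]
wrist_force: [-0.8, -0.3, -0.9]
gripper_width: 0.0514
gripper_force: 0.0
```

Call:
step_arm(turn=[[0, 0, 0], [0, 0, 0], [0, 0, 0], [0, 0, 0], [0, 0, 0]], offset=[[0, 0, 0], [0, 0, 0], [0, 0, 0], [0, 0, 0], [0, 0, 0]], fingers=[-1, -1, -1, -1, -1])

```text
t: 3.92
eef_pos: [0.5494, 0.022, 0.0725]
tool_rot: [[-0.996, -0.085, 0.004], [-0.085, 0.996, -0.0], [-0.003, -0.001, -1.0]]
wrist_force: [-1.5, 0.9, 6.3]
gripper_width: 0.0191
gripper_force: 58.5
```

```bash
python3 -c "
from h import *
p,a=st(); print((p[:2]-O)@XC,(p[:2]-O)@YC)"
```

```text
t3.92 [0.5494 0.022  0.0725] psi 94.90 w 0.0191 f 58.5 [-1.5  0.9  6.3] q [-0.1   0.2   1.71 -0.    1.23 -1.76]
0.09481907909542173 0.031294472694902764
```

Call:
step_arm(turn=[[0, 0, 0], [0, 0, 0], [0, 0, 0], [0, 0, 0], [0, 0, 0]], offset=[[0, 0.01, 0], [0, 0.02, 0], [0, 0.02, 0], [0, 0.02, 0], [0, 0.02, 0]], fingers=[-1, -1, -1, -1, -1])

```text
t: 4.33
eef_pos: [0.5426, 0.094, 0.0724]
tool_rot: [[-0.996, -0.085, 0.002], [-0.085, 0.996, -0.001], [-0.002, -0.001, -1.0]]
wrist_force: [-7.5, -4.9, 9.4]
gripper_width: 0.0191
gripper_force: 59.3
```

Call:
step_arm(turn=[[0, 0, 0], [0, 0, 0], [0, 0, 0], [0, 0, 0]], offset=[[0, 0.02, 0], [0, 0.005, 0], [0, 0, 0], [0, 0, 0]], fingers=[-1, -1, -1, -1])

```text
t: 4.67
eef_pos: [0.5407, 0.1144, 0.0724]
tool_rot: [[-0.996, -0.086, 0.002], [-0.086, 0.996, 0.0], [-0.002, 0.0, -1.0]]
wrist_force: [-10.9, 1.2, 11.6]
gripper_width: 0.0189
gripper_force: 59.6
```

```bash
python3 -c "
from h import *
p,a=st(); print((p[:2]-O)@XC,(p[:2]-O)@YC)
P=optics.grab_frame('top'); cv2.imwrite('pics/c.png',cv2.resize(P['image'][200:400,140:480],None,fx=2.3,fy=2.3,interpolation=cv2.INTER_CUBIC))"
```

```text
t4.67 [0.5407 0.1144 0.0724] psi 94.95 w 0.0189 f 59.6 [-10.9   1.2  11.6] q [ 0.07  0.21  1.7   0.    1.23 -1.59]
0.09372571551146013 0.12410992204200813
```

View pics/c.png

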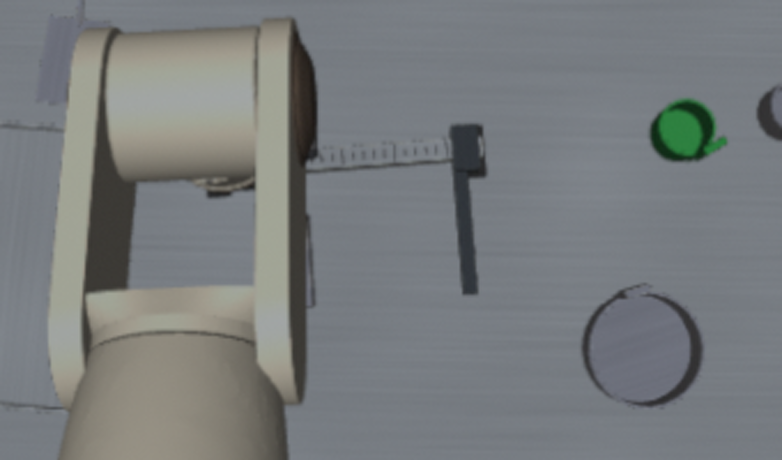

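The post is gripped and the jaw is open to about 142 mm; cup a hasn't moved (crop 640,347). The slide direction puts the caliper's yaw at about 5.5°.

Call:
step_arm(turn=[[0, 0, 0], [0, 0, 0], [0, 0, 0], [0, 0, 0], [0, 0, 0]], offset=[[0, 0, 0], [0, 0, 0], [0, 0, -0.02], [0, 0, -0.05], [0, 0, -0.05]], fingers=[0.1, 0.1, 0.1, 0.1, 0.1])

```text
t: 5.13
eef_pos: [0.5399, 0.1134, 0.167]
tool_rot: [[-0.996, -0.085, -0.002], [-0.085, 0.996, -0.0], [0.002, -0.0, -1.0]]
wrist_force: [1.1, 0.5, 0.7]
gripper_width: 0.0466
gripper_force: 0.0
```

Call:
step_arm(turn=[[0, 0, 0], [0, 0, 0], [0, 0, 0]], offset=[[0, 0, -0.04], [0, 0, 0], [0, 0, 0]], fingers=[0.1, 0.1, 0.1])

```text
t: 5.38
eef_pos: [0.5415, 0.1136, 0.2008]
tool_rot: [[-0.996, -0.085, 0.005], [-0.085, 0.996, 0.0], [-0.005, -0.0, -1.0]]
wrist_force: [-0.5, 0.5, -0.7]
gripper_width: 0.0468
gripper_force: 0.0
```

```bash
sed -i 's/^O=.*TC=/O=np.array([.4578,-.0162]); TC=/; s/radians(4.7)/radians(5.5)/' h.py; cat >> h.py <<'E'
def find(k,xy):
    p=optics.grab_frame('top'); q=optics.grab_frame('scene')
    obs=[(i,m) for i in(p,q) if (m:=near(i,xy)) is not None]
    r=fit(obs,k,*xy); print(len(obs),'fit',np.round(r,4)); return r
def handle(k,r): 
    h=DIA[k]/2+.001; return r[1]+h*np.cos(r[3]),r[2]+h*np.sin(r[3]),np.degrees(r[3])
E
python3 - <<'E'
from h import *
r=find('a',(.37,-.253)); x,y,a=handle('a',r); print(x,y,a)
s=plan((x,y,.2),a); plan((x,y,.068),None,s)
E
```

```text
2 fit [ 0.1316  0.3708 -0.2532  0.3235]
0.42393198620448275 -0.2354279863169764 18.535096811595352
t5.58 [0.5402 0.1135 0.197 ] psi 94.87 w 0.0470 f 0.0 [-0.3 -0.6  0.4] q [ 0.07  0.12  1.54 -0.    1.48 -1.59]
11 rows turn z 0.0193 offset [-0.0089 -0.0441 -0.0003]
4 rows turn z -0.0000 offset [0.     0.     0.0412]
```

```bash
python3 - <<'E'
from h import *
p=optics.grab_frame('top'); q=optics.grab_frame('scene')
c=np.array([.3705,-.2532])
u=back(p,(380+97/2.6,200+326/2.6),.105)[0]; d=u[:2]-c; print(u,np.hypot(*d),np.degrees(np.arctan2(d[1],d[0])))
ims=[]
for i,(r0,c0) in((p,(320,390)),(q,(195,205))):
    ims.append(cv2.resize(i['image'][r0:r0+60,c0:c0+60],(400,400),interpolation=cv2.INTER_CUBIC))
    for a,col in((18,(0,0,255)),(28,(0,255,0))):
        im=ims[-1]; t=np.radians(a); R=np.array([[np.cos(t),-np.sin(t)],[np.sin(t),np.cos(t)]])
        P=np.array([[.052,-.012],[.06,-.012],[.06,.012],[.052,.012]])@R.T+c
        uv=(proj(i,np.c_[P,[.105]*4])-[c0,r0]+.5)*400/60
        cv2.polylines(im,[uv.astype(np.int32)],True,col,1)
cv2.imwrite('pics/d.png',np.hstack(ims))
E
```

```text
[ 0.42569626 -0.23621899  0.105     ] 0.057749302452076975 17.100398086480805
```

View pics/d.png

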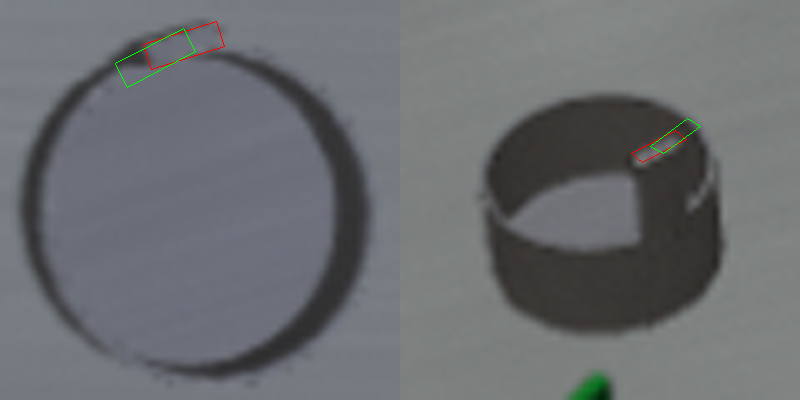

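The handle overlay at 18° (red) matches in both views (left 185,45; right 660,145). I'll go with 18.5°.

Call:
step_arm(turn=[[0, 0, 0.0193], [0, 0, 0.0193], [0, 0, 0.0193], [0, 0, 0.0193], [0, 0, 0.0193]], offset=[[-0.0089, -0.0441, 0], [-0.0089, -0.0441, 0], [-0.0089, -0.0441, 0], [-0.0089, -0.0441, 0], [-0.0089, -0.0441, 0]], fingers=[0, 0, 0, 0, 0])

```text
t: 6.1
eef_pos: [0.5479, -0.0653, 0.197]
tool_rot: [[-0.864, 0.503, -0.001], [0.503, 0.864, 0.0], [0.001, -0.0, -1.0]]
wrist_force: [0.8, -0.0, -0.3]
gripper_width: 0.043
gripper_force: 0.0
```

Call:
step_arm(turn=[[0, 0, 0.0193], [0, 0, 0.0193], [0, 0, 0.0193], [0, 0, 0.0193], [0, 0, 0.0193]], offset=[[-0.0089, -0.0441, 0], [-0.0089, -0.0441, 0], [-0.0089, -0.0441, 0], [-0.0089, -0.0441, 0], [-0.0089, -0.0441, 0]], fingers=[0, 0, 0, 0, 0])

```text
t: 6.52
eef_pos: [0.452, -0.2148, 0.1971]
tool_rot: [[-0.423, 0.906, -0.001], [0.906, 0.423, 0.0], [0.001, -0.001, -1.0]]
wrist_force: [0.0, -0.2, -0.5]
gripper_width: 0.0428
gripper_force: 0.0
```

Call:
step_arm(turn=[[0, 0, 0.0193], [0, 0, 0], [0, 0, 0]], offset=[[-0.0089, -0.0441, 0], [0, 0, 0], [0, 0, 0]], fingers=[0, 0, 0])

```text
t: 6.77
eef_pos: [0.4232, -0.2359, 0.1976]
tool_rot: [[-0.314, 0.949, -0.0], [0.949, 0.314, 0.0], [0.0, -0.0, -1.0]]
wrist_force: [0.4, 0.4, 0.7]
gripper_width: 0.0429
gripper_force: 0.0
```

```bash
python3 -c "
from h import *
plan((.4245,-.2355,.068),18.3)"
```

```text
t6.77 [ 0.4232 -0.2359  0.1976] psi 18.29 w 0.0429 f 0.0 [0.4 0.4 0.7] q [-0.67 -0.02  1.69 -0.    1.48 -0.99]
4 rows turn z -0.0000 offset [0.     0.0004 0.0405]
```

Call:
step_arm(turn=[[0, 0, 0], [0, 0, 0], [0, 0, 0], [0, 0, 0], [0, 0, 0]], offset=[[0, 0.0004, 0.0405], [0, 0.0004, 0.0405], [0, 0.0004, 0.0405], [0, 0.0004, 0.0405], [0, 0, 0]], fingers=[0, 0, 0, 0, 0])

```text
t: 7.18
eef_pos: [0.4237, -0.232, 0.0626]
tool_rot: [[-0.319, 0.948, -0.007], [0.948, 0.319, 0.005], [0.007, -0.005, -1.0]]
wrist_force: [-0.9, 0.5, -1.4]
gripper_width: 0.0428
gripper_force: 0.0
```

Call:
step_arm(turn=[[0, 0, 0], [0, 0, 0], [0, 0, 0], [0, 0, 0], [0, 0, 0]], offset=[[0, 0, 0], [0, 0, 0], [0, 0, 0], [0, 0, 0], [0, 0, 0]], fingers=[-1, -1, -1, -1, -1])

```text
t: 7.6
eef_pos: [0.4264, -0.2351, 0.0703]
tool_rot: [[-0.317, 0.948, 0.002], [0.948, 0.317, -0.002], [-0.002, 0.002, -1.0]]
wrist_force: [-1.4, 1.4, 7.1]
gripper_width: 0.0071
gripper_force: 59.1
```

Call:
step_arm(turn=[[0, 0, 0], [0, 0, 0], [0, 0, 0]], offset=[[0, 0, 0], [0, 0, 0], [0, 0, 0]], fingers=[-1, -1, -1])

```text
t: 7.85
eef_pos: [0.4264, -0.2351, 0.0704]
tool_rot: [[-0.317, 0.948, 0.002], [0.948, 0.317, -0.002], [-0.003, 0.002, -1.0]]
wrist_force: [-2.2, 1.2, 7.2]
gripper_width: 0.0073
gripper_force: 59.1
```

```bash
python3 -c "
from h import *
st()"
```

```text
t7.85 [ 0.4264 -0.2351  0.0704] psi 18.47 w 0.0073 f 59.1 [-2.2  1.2  7.2] q [-0.66  0.08  1.85  0.    1.2  -0.98]
```

```bash
python3 - <<'E'
from h import *
p,a=st(); t=O+.002*YC+.056*np.array([np.cos(np.radians(a)),np.sin(np.radians(a))])
s=plan((p[0],p[1],.16),a,(p,a)); s=plan((*t,.16),a,s); plan((*t,.0705),a,s)
E
```

```text
t7.85 [ 0.4264 -0.2351  0.0704] psi 18.47 w 0.0073 f 59.1 [-2.2  1.2  7.2] q [-0.66  0.08  1.85  0.    1.2  -0.98]
3 rows turn z -0.0000 offset [ 0.      0.     -0.0373]
7 rows turn z -0.0000 offset [ 0.0356  0.0278 -0.    ]
3 rows turn z -0.0000 offset [0.     0.     0.0373]
```

Call:
step_arm(turn=[[0, 0, 0], [0, 0, 0], [0, 0, 0], [0, 0, 0], [0, 0, 0]], offset=[[0, 0, -0.02], [0, 0, -0.03], [0, 0, -0.03], [0, 0, -0.03], [0, 0, 0]], fingers=[-1, -1, -1, -1, -1])

```text
t: 8.27
eef_pos: [0.4272, -0.2357, 0.1622]
tool_rot: [[-0.317, 0.948, 0.006], [0.948, 0.317, -0.005], [-0.007, 0.005, -1.0]]
wrist_force: [0.9, -0.4, -2.2]
gripper_width: 0.0074
gripper_force: 59.0
```

Call:
step_arm(turn=[[0, 0, 0], [0, 0, 0], [0, 0, 0], [0, 0, 0], [0, 0, 0]], offset=[[0.025, 0.0195, 0], [0.025, 0.0195, 0], [0.025, 0.0195, 0], [0.025, 0.0195, 0], [0.025, 0.0195, 0]], fingers=[-1, -1, -1, -1, -1])

```text
t: 8.68
eef_pos: [0.4683, -0.1139, 0.1572]
tool_rot: [[-0.316, 0.949, 0.002], [0.949, 0.316, -0.001], [-0.001, 0.001, -1.0]]
wrist_force: [0.0, -0.0, -1.3]
gripper_width: 0.0072
gripper_force: 59.0
```

Call:
step_arm(turn=[[0, 0, 0], [0, 0, 0], [0, 0, 0], [0, 0, 0], [0, 0, 0]], offset=[[0.025, 0.0195, 0], [0.025, 0.0195, 0], [0.025, 0.0195, 0], [0.025, 0.0195, 0], [0.025, 0.0195, 0]], fingers=[-1, -1, -1, -1, -1])

```text
t: 9.1
eef_pos: [0.5107, 0.0059, 0.1572]
tool_rot: [[-0.317, 0.948, 0.002], [0.948, 0.317, -0.0], [-0.001, 0.001, -1.0]]
wrist_force: [0.7, -1.1, -2.8]
gripper_width: 0.0074
gripper_force: 59.0
```

Call:
step_arm(turn=[[0, 0, 0], [0, 0, 0], [0, 0, 0]], offset=[[0, 0, 0], [0, 0, 0], [0, 0, 0]], fingers=[-1, -1, -1])

```text
t: 9.35
eef_pos: [0.5102, 0.0044, 0.1567]
tool_rot: [[-0.317, 0.948, 0.001], [0.948, 0.317, -0.0], [-0.001, 0.0, -1.0]]
wrist_force: [-0.1, 0.2, -2.3]
gripper_width: 0.0071
gripper_force: 59.1
```

```bash
python3 - <<'E'
from h import *
p,a=st(); t=O+.002*YC+.056*np.array([np.cos(np.radians(a)),np.sin(np.radians(a))])
plan((*t,.0705),a,(p,a)); 
P=optics.grab_frame('scene'); cv2.imwrite('pics/e.png',cv2.resize(P['image'][150:310,220:460],None,fx=3,fy=3))
E
```

```text
t9.35 [0.5102 0.0044 0.1567] psi 18.49 w 0.0071 f 59.1 [-0.1  0.2 -2.3] q [-0.14  0.05  1.7  -0.    1.39 -0.46]
3 rows turn z -0.0000 offset [-0.0004  0.0001  0.0359]
```

View pics/e.png

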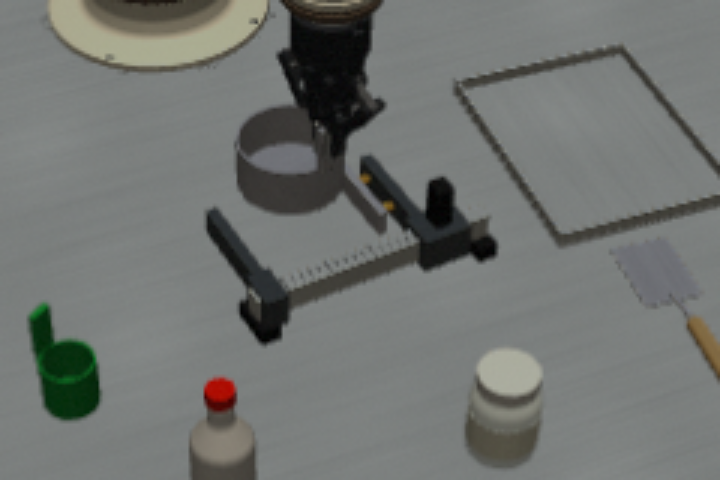

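Cup a is held level above the gap (crop 290,160) and clear of the jaws. Lowering it.

Call:
step_arm(turn=[[0, 0, 0], [0, 0, 0], [0, 0, 0], [0, 0, 0], [0, 0, 0]], offset=[[0, 0, 0.03], [0, 0, 0.03], [0, 0, 0.025], [0, 0, 0.015], [0, 0, 0.007]], fingers=[-1, -1, -1, -1, -1])

```text
t: 9.82
eef_pos: [0.51, 0.0039, 0.0701]
tool_rot: [[-0.315, 0.949, -0.0], [0.949, 0.315, 0.0], [0.0, -0.0, -1.0]]
wrist_force: [-10.1, 9.0, 77.5]
gripper_width: 0.0071
gripper_force: 71.2
```

Call:
step_arm(turn=[[0, 0, 0], [0, 0, 0], [0, 0, 0]], offset=[[0, 0, 0], [0, 0, 0], [0, 0, 0]], fingers=[-1, -1, -1])

```text
t: 10.07
eef_pos: [0.5103, 0.0039, 0.0711]
tool_rot: [[-0.316, 0.949, 0.001], [0.949, 0.316, -0.0], [-0.0, 0.0, -1.0]]
wrist_force: [-0.1, -0.4, -2.8]
gripper_width: 0.007
gripper_force: 59.2
```

```bash
python3 - <<'E'
from h import *
st()
E
```

```text
t10.07 [0.5103 0.0039 0.0711] psi 18.41 w 0.0070 f 59.2 [-0.1 -0.4 -2.8] q [-0.14  0.13  1.8  -0.    1.21 -0.46]
```

Call:
step_arm(turn=[[0, 0, 0], [0, 0, 0], [0, 0, 0], [0, 0, 0], [0, 0, 0]], offset=[[0, 0, 0.0005], [0, 0, 0], [0, 0, 0], [0, 0, 0], [0, 0, -0.01]], fingers=[-1, -0.3, -0.3, -0.3, -0.3])

```text
t: 10.48
eef_pos: [0.5095, 0.0046, 0.0774]
tool_rot: [[-0.317, 0.949, -0.002], [0.949, 0.317, 0.0], [0.001, -0.002, -1.0]]
wrist_force: [-0.2, -0.2, -0.4]
gripper_width: 0.0305
gripper_force: 0.0
```

Call:
step_arm(turn=[[0, 0, 0], [0, 0, 0], [0, 0, 0], [0, 0, 0], [0, 0, 0]], offset=[[0, 0, -0.04], [0, 0, -0.05], [0, 0, -0.05], [0, 0, 0], [0, 0, 0]], fingers=[-0.3, -0.3, 0, 0, 0])

```text
t: 10.9
eef_pos: [0.5111, 0.0044, 0.1931]
tool_rot: [[-0.317, 0.949, 0.005], [0.949, 0.317, -0.001], [-0.002, 0.004, -1.0]]
wrist_force: [-0.8, -0.0, 0.6]
gripper_width: 0.0428
gripper_force: 0.0
```

```bash
python3 - <<'E'
from h import *
t=O+.095*XC+.1221*YC
s=plan((*t,.18),95.5); plan((*t,.07),None,s)
E
```

```text
t10.90 [0.5111 0.0044 0.1931] psi 18.46 w 0.0428 f 0.0 [-0.8 -0.   0.6] q [-0.14  0.03  1.65 -0.    1.46 -0.46]
12 rows turn z -0.0178 offset [0.0046 0.0119 0.0014]
4 rows turn z -0.0000 offset [-0.      0.      0.0344]
```

Call:
step_arm(turn=[[0, 0, -0.0178], [0, 0, -0.0178], [0, 0, -0.0178], [0, 0, -0.0178], [0, 0, -0.0178]], offset=[[0.0046, 0.0119, 0.0014], [0.0046, 0.0119, 0.0014], [0.0046, 0.0119, 0.0014], [0.0046, 0.0119, 0.0014], [0.0046, 0.0119, 0.0014]], fingers=[0, 0, 0, 0, 0])

```text
t: 11.32
eef_pos: [0.5408, 0.0448, 0.1838]
tool_rot: [[-0.775, 0.632, -0.002], [0.632, 0.775, -0.0], [0.001, -0.001, -1.0]]
wrist_force: [0.3, 0.0, 1.1]
gripper_width: 0.0426
gripper_force: 0.0
```

Call:
step_arm(turn=[[0, 0, -0.0178], [0, 0, -0.0178], [0, 0, -0.0178], [0, 0, -0.0178], [0, 0, -0.0178]], offset=[[0.0046, 0.0119, 0.0014], [0.0046, 0.0119, 0.0014], [0.0046, 0.0119, 0.0014], [0.0046, 0.0119, 0.0014], [0.0046, 0.0119, 0.0014]], fingers=[0, 0, 0, 0, 0])

```text
t: 11.73
eef_pos: [0.5455, 0.0951, 0.1781]
tool_rot: [[-0.992, 0.124, -0.002], [0.124, 0.992, -0.0], [0.002, -0.0, -1.0]]
wrist_force: [0.4, -0.8, 1.2]
gripper_width: 0.0428
gripper_force: 0.0
```

Call:
step_arm(turn=[[0, 0, -0.0178], [0, 0, -0.0178], [0, 0, 0], [0, 0, 0]], offset=[[0.0046, 0.0119, 0.0014], [0.0046, 0.0119, 0.0014], [0, 0, 0], [0, 0, 0]], fingers=[0, 0, 0, 0])

```text
t: 12.07
eef_pos: [0.5395, 0.1142, 0.1762]
tool_rot: [[-0.996, -0.091, -0.001], [-0.091, 0.996, -0.0], [0.001, -0.0, -1.0]]
wrist_force: [0.4, 0.7, -1.0]
gripper_width: 0.0426
gripper_force: 0.0
```

```bash
python3 - <<'E'
from h import *
t=O+.095*XC+.1221*YC
plan((*t,.07),95.5)
E
```

```text
t12.07 [0.5395 0.1142 0.1762] psi 95.20 w 0.0426 f 0.0 [ 0.4  0.7 -1. ] q [ 0.07  0.13  1.58 -0.    1.44 -1.59]
3 rows turn z -0.0003 offset [-0.0005  0.0001  0.0443]
```

Call:
step_arm(turn=[[0, 0, -0.0008], [0, 0, 0], [0, 0, 0], [0, 0, 0], [0, 0, 0]], offset=[[-0.0015, 0, 0.04], [0, 0, 0.04], [0, 0, 0.035], [0, 0, 0.0175], [0, 0, 0]], fingers=[0, 0, 0, 0, 0])

```text
t: 12.48
eef_pos: [0.5394, 0.1133, 0.0673]
tool_rot: [[-0.996, -0.094, -0.006], [-0.094, 0.996, -0.001], [0.006, -0.0, -1.0]]
wrist_force: [-0.9, -0.1, 0.5]
gripper_width: 0.0428
gripper_force: 0.0
```

Call:
step_arm(turn=[[0, 0, 0], [0, 0, 0], [0, 0, 0], [0, 0, 0], [0, 0, 0]], offset=[[0, 0, 0], [0, 0, 0], [0, 0, 0], [0, 0, 0], [0, 0, 0]], fingers=[-1, -1, -1, -1, -1])

```text
t: 12.9
eef_pos: [0.5418, 0.114, 0.0721]
tool_rot: [[-0.995, -0.098, 0.002], [-0.098, 0.995, -0.0], [-0.002, -0.0, -1.0]]
wrist_force: [-1.8, -2.6, 7.3]
gripper_width: 0.0189
gripper_force: 60.3
```

```bash
cat >> h.py <<'E'
def post():
    p,a=st(); s=arm.sense(); l=p[:2]-O; f=s['wrist_force'][:2]
    print('post x %.4f gap %.4f  Fx %.1f Fy %.1f (caliper)'%(l@XC,l@YC+.02,f@XC,f@YC))
E
python3 -c "
from h import *
post()"
```

```text
t12.90 [0.5418 0.114  0.0721] psi 95.60 w 0.0189 f 60.3 [-1.8 -2.6  7.3] q [ 0.07  0.21  1.7  -0.    1.23 -1.6 ]
post x 0.0961 gap 0.1416  Fx -2.0 Fy -2.4 (caliper)
```

Call:
step_arm(turn=[[0, 0, 0], [0, 0, 0], [0, 0, 0], [0, 0, 0], [0, 0, 0]], offset=[[0, -0.01, 0], [0, -0.01, 0], [0, -0.01, 0], [0, -0.008, 0], [0, 0, 0]], fingers=[-1, -1, -1, -1, -1])

```text
t: 13.32
eef_pos: [0.5447, 0.0833, 0.0721]
tool_rot: [[-0.995, -0.097, 0.002], [-0.097, 0.995, -0.0], [-0.002, -0.0, -1.0]]
wrist_force: [-2.4, -2.9, 8.6]
gripper_width: 0.0189
gripper_force: 60.5
```

```bash
python3 -c "
from h import *
post()"
```

```text
t13.32 [0.5447 0.0833 0.0721] psi 95.58 w 0.0189 f 60.5 [-2.4 -2.9  8.6] q [ 0.01  0.21  1.71 -0.    1.23 -1.66]
post x 0.0960 gap 0.1107  Fx -2.6 Fy -2.6 (caliper)
```

Call:
step_arm(turn=[[0, 0, 0], [0, 0, 0], [0, 0, 0], [0, 0, 0], [0, 0, 0]], offset=[[0, -0.002, 0], [0, -0.002, 0], [0, 0, 0], [0, 0, 0], [0, 0, 0]], fingers=[-1, -1, -1, -1, -1])

```text
t: 13.73
eef_pos: [0.5449, 0.0809, 0.0721]
tool_rot: [[-0.995, -0.098, 0.002], [-0.098, 0.995, 0.0], [-0.002, -0.0, -1.0]]
wrist_force: [-1.8, -0.9, 8.8]
gripper_width: 0.0193
gripper_force: 60.6
```

```bash
python3 -c "
from h import *
post()"
```

```text
t13.73 [0.5449 0.0809 0.0721] psi 95.61 w 0.0193 f 60.6 [-1.8 -0.9  8.8] q [ 0.01  0.21  1.71  0.    1.23 -1.66]
post x 0.0960 gap 0.1083  Fx -1.9 Fy -0.7 (caliper)
```

Call:
step_arm(turn=[[0, 0, 0], [0, 0, 0], [0, 0, 0], [0, 0, 0], [0, 0, 0]], offset=[[0, -0.002, 0], [0, -0.002, 0], [0, 0, 0], [0, 0, 0], [0, 0, 0]], fingers=[-1, -1, -1, -1, -1])

```text
t: 14.15
eef_pos: [0.5452, 0.0779, 0.0721]
tool_rot: [[-0.995, -0.098, 0.002], [-0.098, 0.995, 0.0], [-0.002, 0.0, -1.0]]
wrist_force: [-2.6, 1.9, 8.3]
gripper_width: 0.019
gripper_force: 60.6
```

```bash
python3 -c "
from h import *
post()"
```

```text
t14.15 [0.5452 0.0779 0.0721] psi 95.61 w 0.0190 f 60.6 [-2.6  1.9  8.3] q [ 0.    0.21  1.71  0.    1.23 -1.67]
post x 0.0960 gap 0.1053  Fx -2.4 Fy 2.2 (caliper)
```

Call:
step_arm(turn=[[0, 0, 0], [0, 0, 0], [0, 0, 0], [0, 0, 0], [0, 0, 0]], offset=[[0, -0.002, 0], [0, -0.002, 0], [0, 0, 0], [0, 0, 0], [0, 0, 0]], fingers=[-1, -1, -1, -1, -1])

```text
t: 14.57
eef_pos: [0.5454, 0.0749, 0.0721]
tool_rot: [[-0.995, -0.098, 0.002], [-0.098, 0.995, 0.001], [-0.002, 0.001, -1.0]]
wrist_force: [-2.5, 3.8, 9.2]
gripper_width: 0.0193
gripper_force: 60.6
```

```bash
python3 -c "
from h import *
post()
ims=[]
for n,(r,c) in(('scene',(190,275)),('top',(250,250))):
    P=optics.grab_frame(n); ims.append(cv2.resize(P['image'][r:r+90,c:c+100],(400,360),interpolation=cv2.INTER_CUBIC))
cv2.imwrite('pics/f.png',np.hstack(ims))"
```

```text
t14.57 [0.5454 0.0749 0.0721] psi 95.62 w 0.0193 f 60.6 [-2.5  3.8  9.2] q [-0.    0.21  1.71  0.    1.23 -1.67]
post x 0.0960 gap 0.1023  Fx -2.1 Fy 4.0 (caliper)
```

View pics/f.png

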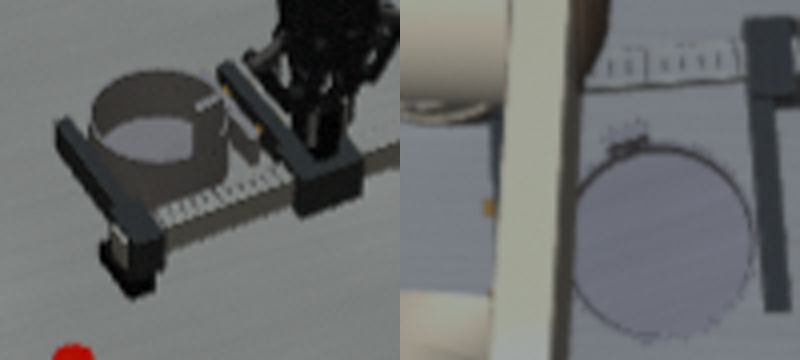

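Call:
step_arm(turn=[[0, 0, 0], [0, 0, 0], [0, 0, 0], [0, 0, 0], [0, 0, 0]], offset=[[0, 0.0005, 0], [0, 0.0005, 0], [0, 0.0005, 0], [0, 0.0005, 0], [0, 0.0005, 0]], fingers=[-1, -1, -1, -1, -1])

```text
t: 15.08
eef_pos: [0.5453, 0.0766, 0.0721]
tool_rot: [[-0.995, -0.098, 0.002], [-0.098, 0.995, 0.0], [-0.002, 0.0, -1.0]]
wrist_force: [-3.8, 0.5, 8.0]
gripper_width: 0.0191
gripper_force: 60.6
```

```bash
python3 -c "
from h import *
post()"
```

```text
t15.08 [0.5453 0.0766 0.0721] psi 95.61 w 0.0191 f 60.6 [-3.8  0.5  8. ] q [-0.    0.21  1.71  0.    1.23 -1.67]
post x 0.0960 gap 0.1040  Fx -3.7 Fy 0.9 (caliper)
```

Call:
step_arm(turn=[[0, 0, 0], [0, 0, 0], [0, 0, 0], [0, 0, 0], [0, 0, 0]], offset=[[0, 0.0005, 0], [0, 0.0005, 0], [0, 0.0005, 0], [0, 0.0005, 0], [0, 0.0005, 0]], fingers=[-1, -1, -1, -1, -1])

```text
t: 15.5
eef_pos: [0.5451, 0.0785, 0.0721]
tool_rot: [[-0.995, -0.098, 0.002], [-0.098, 0.995, 0.0], [-0.002, -0.0, -1.0]]
wrist_force: [-3.2, -1.5, 7.7]
gripper_width: 0.0192
gripper_force: 60.6
```

```bash
python3 -c "
from h import *
post()"
```

```text
t15.50 [0.5451 0.0785 0.0721] psi 95.61 w 0.0192 f 60.6 [-3.2 -1.5  7.7] q [ 0.    0.21  1.71  0.    1.23 -1.67]
post x 0.0960 gap 0.1059  Fx -3.4 Fy -1.1 (caliper)
```

Call:
step_arm(turn=[[0, 0, 0], [0, 0, 0], [0, 0, 0], [0, 0, 0], [0, 0, 0]], offset=[[0, -0.0005, 0], [0, -0.0005, 0], [0, -0.0005, 0], [0, -0.0005, 0], [0, -0.0005, 0]], fingers=[-1, -1, -1, -1, -1])

```text
t: 15.92
eef_pos: [0.5453, 0.077, 0.0721]
tool_rot: [[-0.995, -0.098, 0.002], [-0.098, 0.995, 0.001], [-0.002, 0.001, -1.0]]
wrist_force: [-2.4, 4.7, 7.7]
gripper_width: 0.0194
gripper_force: 60.6
```

```bash
python3 -c "
from h import *
post()"
```

```text
t15.92 [0.5453 0.077  0.0721] psi 95.62 w 0.0194 f 60.6 [-2.4  4.7  7.7] q [-0.    0.21  1.71  0.    1.23 -1.67]
post x 0.0960 gap 0.1044  Fx -1.9 Fy 4.9 (caliper)
```

Call:
step_arm(turn=[[0, 0, 0], [0, 0, 0], [0, 0, 0], [0, 0, 0], [0, 0, 0]], offset=[[0, -0.0005, 0], [0, -0.0005, 0], [0, -0.0005, 0], [0, -0.0005, 0], [0, -0.0005, 0]], fingers=[-1, -1, -1, -1, -1])

```text
t: 16.33
eef_pos: [0.5454, 0.0751, 0.0721]
tool_rot: [[-0.995, -0.098, 0.002], [-0.098, 0.995, 0.001], [-0.002, 0.001, -1.0]]
wrist_force: [-3.3, 6.7, 8.3]
gripper_width: 0.0188
gripper_force: 60.6
```

```bash
python3 -c "
from h import *
post()"
```

```text
t16.33 [0.5454 0.0751 0.0721] psi 95.62 w 0.0188 f 60.6 [-3.3  6.7  8.3] q [-0.    0.21  1.71  0.    1.23 -1.67]
post x 0.0960 gap 0.1025  Fx -2.7 Fy 6.9 (caliper)
```

Call:
step_arm(turn=[[0, 0, 0], [0, 0, 0], [0, 0, 0], [0, 0, 0], [0, 0, 0]], offset=[[0, -0.0005, 0], [0, -0.0005, 0], [0, 0, 0], [0, 0, 0], [0, 0, 0]], fingers=[-1, -1, -1, -1, -1])

```text
t: 16.75
eef_pos: [0.5455, 0.0743, 0.0721]
tool_rot: [[-0.995, -0.098, 0.002], [-0.098, 0.995, 0.001], [-0.002, 0.001, -1.0]]
wrist_force: [-2.8, 6.2, 8.4]
gripper_width: 0.0193
gripper_force: 60.6
```

```bash
python3 -c "
from h import *
post()"
```

```text
t16.75 [0.5455 0.0743 0.0721] psi 95.62 w 0.0193 f 60.6 [-2.8  6.2  8.4] q [-0.01  0.21  1.71  0.    1.23 -1.67]
post x 0.0960 gap 0.1017  Fx -2.1 Fy 6.4 (caliper)
```

Call:
step_arm(turn=[[0, 0, 0], [0, 0, 0], [0, 0, 0], [0, 0, 0], [0, 0, 0]], offset=[[0, 0.005, 0], [0, 0.01, 0], [0, 0.015, 0], [0, 0.015, 0], [0, 0.005, 0]], fingers=[-1, -1, -1, -1, -1])

```text
t: 17.17
eef_pos: [0.5418, 0.1144, 0.0721]
tool_rot: [[-0.995, -0.098, 0.002], [-0.098, 0.995, 0.0], [-0.002, -0.0, -1.0]]
wrist_force: [0.1, -2.4, 8.1]
gripper_width: 0.0195
gripper_force: 60.4
```

Call:
step_arm(turn=[[0, 0, 0], [0, 0, 0], [0, 0, 0], [0, 0, 0], [0, 0, 0]], offset=[[0, 0, 0], [0, 0, 0], [0, 0, 0], [0, 0, 0], [0, 0, -0.02]], fingers=[-1, 0, 0, 0, 0])

```text
t: 17.58
eef_pos: [0.5398, 0.1131, 0.0845]
tool_rot: [[-0.995, -0.098, -0.004], [-0.098, 0.995, -0.0], [0.004, 0.0, -1.0]]
wrist_force: [0.2, 0.2, -0.9]
gripper_width: 0.0431
gripper_force: 0.0
```

Call:
step_arm(turn=[[0, 0, 0], [0, 0, 0], [0, 0, 0], [0, 0, 0], [0, 0, 0]], offset=[[0, 0, -0.05], [0, 0, -0.05], [0, 0, -0.04], [0, 0, 0], [0, 0, 0]], fingers=[0, 0, 0, 0, 0])

```text
t: 18.0
eef_pos: [0.5419, 0.1133, 0.2007]
tool_rot: [[-0.995, -0.098, 0.003], [-0.098, 0.995, 0.0], [-0.003, -0.0, -1.0]]
wrist_force: [0.2, -0.3, -1.2]
gripper_width: 0.0424
gripper_force: 0.0
```

```bash
python3 - <<'E'
from h import *
P=optics.grab_frame('top'); ims=[P['image'][240:340,220:370]]; Q=optics.grab_frame('scene'); ims.append(Q['image'][170:270,240:390])
cv2.imwrite('pics/g.png',np.hstack([cv2.resize(i,(400,267),interpolation=cv2.INTER_CUBIC) for i in ims]))
r=find('a',O-.004*YC); x,y,a=handle('a',r); print(x,y,a)
plan((x,y,.2),a)
E
```

```text
2 fit [ 0.1513  0.4574 -0.0205  0.3243]
0.5104762321447864 -0.002641703616580667 18.58166959041698
t18.30 [0.5408 0.1133 0.1977] psi 95.63 w 0.0425 f 0.0 [-0.1  0.4 -0.5] q [ 0.07  0.12  1.54 -0.    1.48 -1.6 ]
12 rows turn z 0.0178 offset [-0.0035 -0.013  -0.0002]
```

View pics/g.png

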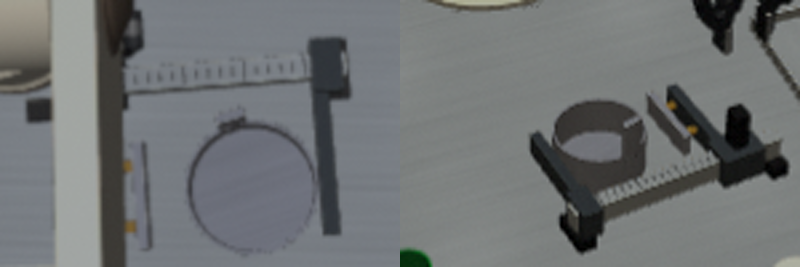

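Cup a stands against the anvil (left crop 250,185) and the jaw is open again. Its fitted centre is 55.7 mm from the anvil face, so the calibration holds. Picking it up.

Call:
step_arm(turn=[[0, 0, 0.0178], [0, 0, 0.0178], [0, 0, 0.0178], [0, 0, 0.0178], [0, 0, 0.0178]], offset=[[-0.0035, -0.013, 0], [-0.0035, -0.013, 0], [-0.0035, -0.013, 0], [-0.0035, -0.013, 0], [-0.0035, -0.013, 0]], fingers=[0, 0, 0, 0, 0])

```text
t: 18.72
eef_pos: [0.5484, 0.0602, 0.198]
tool_rot: [[-0.893, 0.45, -0.001], [0.45, 0.893, -0.0], [0.001, -0.001, -1.0]]
wrist_force: [-0.6, 0.5, 0.8]
gripper_width: 0.0428
gripper_force: 0.0
```

Call:
step_arm(turn=[[0, 0, 0.0178], [0, 0, 0.0178], [0, 0, 0.0178], [0, 0, 0.0178], [0, 0, 0.0178]], offset=[[-0.0035, -0.013, 0], [-0.0035, -0.013, 0], [-0.0035, -0.013, 0], [-0.0035, -0.013, 0], [-0.0035, -0.013, 0]], fingers=[0, 0, 0, 0, 0])

```text
t: 19.13
eef_pos: [0.5263, 0.0117, 0.198]
tool_rot: [[-0.518, 0.855, -0.001], [0.855, 0.518, 0.0], [0.001, -0.001, -1.0]]
wrist_force: [0.1, -0.6, -0.4]
gripper_width: 0.0424
gripper_force: 0.0
```

Call:
step_arm(turn=[[0, 0, 0.0178], [0, 0, 0.0178], [0, 0, 0], [0, 0, 0]], offset=[[-0.0035, -0.013, 0], [-0.0035, -0.013, 0], [0, 0, 0], [0, 0, 0]], fingers=[-0.2, -0.2, -0.2, -0.2])

```text
t: 19.47
eef_pos: [0.511, -0.0026, 0.1985]
tool_rot: [[-0.324, 0.946, -0.0], [0.946, 0.324, 0.0], [0.0, -0.0, -1.0]]
wrist_force: [0.2, 0.3, -0.0]
gripper_width: 0.0343
gripper_force: 0.0
```

```bash
python3 - <<'E'
from h import *
plan((.5105,-.0026,.07),18.5)
E
```

```text
t19.47 [ 0.511  -0.0026  0.1985] psi 18.88 w 0.0343 f 0.0 [ 0.2  0.3 -0. ] q [-0.16  0.03  1.63  0.    1.48 -0.49]
4 rows turn z 0.0003 offset [ 0.0001 -0.0001  0.0402]
```

Descend, grip and lift.

Call:
step_arm(turn=[[0, 0, 0.001], [0, 0, 0], [0, 0, 0], [0, 0, 0], [0, 0, 0]], offset=[[0, 0, 0.04], [0, 0, 0.05], [0, 0, 0.045], [0, 0, 0.02], [0, 0, 0.005]], fingers=[-0.2, -0.2, -0.2, -0.2, -0.2])

```text
t: 19.88
eef_pos: [0.5096, -0.0019, 0.0672]
tool_rot: [[-0.319, 0.948, -0.005], [0.948, 0.319, 0.001], [0.003, -0.005, -1.0]]
wrist_force: [-0.1, 0.3, -0.2]
gripper_width: 0.0343
gripper_force: 0.0
```

Call:
step_arm(turn=[[0, 0, 0], [0, 0, 0], [0, 0, 0], [0, 0, 0], [0, 0, 0]], offset=[[0, 0, 0], [0, 0, 0], [0, 0, 0], [0, 0, 0], [0, 0, 0]], fingers=[-0.2, -1, -1, -1, -1])

```text
t: 20.3
eef_pos: [0.5116, -0.0027, 0.0724]
tool_rot: [[-0.316, 0.949, 0.002], [0.949, 0.316, -0.001], [-0.001, 0.001, -1.0]]
wrist_force: [-3.4, -0.7, 7.8]
gripper_width: 0.007
gripper_force: 58.6
```

Call:
step_arm(turn=[[0, 0, 0], [0, 0, 0], [0, 0, 0], [0, 0, 0], [0, 0, 0]], offset=[[0, 0, 0], [0, 0, 0], [0, 0, -0.02], [0, 0, -0.03], [0, 0, -0.04]], fingers=[-1, -1, -1, -1, -1])

```text
t: 20.72
eef_pos: [0.5104, -0.0024, 0.1432]
tool_rot: [[-0.316, 0.949, -0.002], [0.949, 0.316, 0.0], [0.001, -0.002, -1.0]]
wrist_force: [0.9, 0.1, -1.9]
gripper_width: 0.0069
gripper_force: 59.4
```

Call:
step_arm(turn=[[0, 0, 0], [0, 0, 0], [0, 0, 0], [0, 0, 0]], offset=[[0, 0, -0.04], [0, 0, -0.03], [0, 0, 0], [0, 0, 0]], fingers=[-1, -1, -1, -1])

```text
t: 21.05
eef_pos: [0.5117, -0.0026, 0.2007]
tool_rot: [[-0.316, 0.949, 0.004], [0.949, 0.316, -0.001], [-0.002, 0.003, -1.0]]
wrist_force: [0.1, 0.7, -3.6]
gripper_width: 0.007
gripper_force: 59.4
```

```bash
python3 - <<'E'
from h import *
p,a=st(); t=PAN+.056*np.array([np.cos(np.radians(a)),np.sin(np.radians(a))])
s=plan((*t,p[2]),a,(p,a)); print(t)
E
```

```text
t21.05 [ 0.5117 -0.0026  0.2007] psi 18.41 w 0.0070 f 59.4 [ 0.1  0.7 -3.6] q [-0.16  0.03  1.63 -0.    1.48 -0.48]
11 rows turn z -0.0000 offset [ 0.0412  0.0121 -0.    ]
[0.49813495 0.37468269]
```

Call:
step_arm(turn=[[0, 0, 0], [0, 0, 0], [0, 0, 0], [0, 0, 0], [0, 0, 0]], offset=[[0.035, 0.0103, 0], [0.0412, 0.0121, 0], [0.0412, 0.0121, 0], [0.0412, 0.0121, 0], [0.0412, 0.0121, 0]], fingers=[-1, -1, -1, -1, -1])

```text
t: 21.47
eef_pos: [0.5045, 0.1654, 0.1978]
tool_rot: [[-0.315, 0.949, -0.001], [0.949, 0.315, -0.0], [0.0, -0.001, -1.0]]
wrist_force: [0.0, 0.4, -2.3]
gripper_width: 0.0075
gripper_force: 59.4
```

Call:
step_arm(turn=[[0, 0, 0], [0, 0, 0], [0, 0, 0], [0, 0, 0], [0, 0, 0]], offset=[[0.0412, 0.0121, 0], [0.0412, 0.0121, 0], [0.0412, 0.0121, 0], [0.0412, 0.0121, 0], [0.0412, 0.0121, 0]], fingers=[-1, -1, -1, -1, -1])

```text
t: 21.88
eef_pos: [0.4984, 0.3372, 0.1976]
tool_rot: [[-0.316, 0.949, -0.001], [0.949, 0.316, -0.001], [-0.0, -0.001, -1.0]]
wrist_force: [0.5, -0.0, -2.5]
gripper_width: 0.0072
gripper_force: 59.4
```

Call:
step_arm(turn=[[0, 0, 0], [0, 0, 0], [0, 0, 0], [0, 0, 0]], offset=[[0.035, 0.0103, 0], [0.0124, 0.0036, 0], [0, 0, 0], [0, 0, 0]], fingers=[-1, -1, -1, -1])

```text
t: 22.22
eef_pos: [0.4974, 0.375, 0.1975]
tool_rot: [[-0.316, 0.949, -0.001], [0.949, 0.316, -0.001], [-0.001, -0.002, -1.0]]
wrist_force: [-0.2, 0.1, -2.4]
gripper_width: 0.0074
gripper_force: 59.4
```

```bash
python3 - <<'E'
from h import *
p,a=st(); plan((.498,.3747,.078),a,(p,a))
E
```

```text
t22.22 [0.4974 0.375  0.1975] psi 18.45 w 0.0074 f 59.4 [-0.2  0.1 -2.4] q [ 0.52  0.26  1.37 -0.    1.51  0.2 ]
4 rows turn z -0.0000 offset [-0.0002  0.0002  0.0374]
```

Call:
step_arm(turn=[[0, 0, 0], [0, 0, 0], [0, 0, 0], [0, 0, 0], [0, 0, 0]], offset=[[0, 0, 0.035], [0, 0, 0.04], [0, 0, 0.04], [0, 0, 0.02], [0, 0, 0]], fingers=[-1, -1, -1, -1, -1])

```text
t: 22.63
eef_pos: [0.4963, 0.3727, 0.0865]
tool_rot: [[-0.314, 0.949, -0.006], [0.949, 0.314, -0.004], [-0.002, -0.006, -1.0]]
wrist_force: [-0.2, -0.4, -1.9]
gripper_width: 0.0072
gripper_force: 59.4
```

Call:
step_arm(turn=[[0, 0, 0], [0, 0, 0], [0, 0, 0], [0, 0, 0], [0, 0, 0]], offset=[[0, 0, 0], [0, 0, 0.005], [0, 0, 0.005], [0, 0, 0.003], [0, 0, 0]], fingers=[-1, -1, -1, -1, -1])

```text
t: 23.05
eef_pos: [0.4978, 0.375, 0.0804]
tool_rot: [[-0.315, 0.949, 0.0], [0.949, 0.315, 0.0], [-0.0, 0.0, -1.0]]
wrist_force: [0.8, -0.1, -3.2]
gripper_width: 0.0074
gripper_force: 59.3
```

```bash
python3 - <<'E'
from h import *
st()
E
```

```text
t23.05 [0.4978 0.375  0.0804] psi 18.38 w 0.0074 f 59.3 [ 0.8 -0.1 -3.2] q [ 0.52  0.34  1.52 -0.    1.29  0.2 ]
```

Call:
step_arm(turn=[[0, 0, 0], [0, 0, 0], [0, 0, 0], [0, 0, 0], [0, 0, 0]], offset=[[0, 0, 0.001], [0, 0, 0.001], [0, 0, 0.001], [0, 0, 0.001], [0, 0, 0.001]], fingers=[-1, -1, -1, -1, -1])

```text
t: 23.47
eef_pos: [0.4979, 0.3752, 0.0765]
tool_rot: [[-0.315, 0.949, 0.0], [0.949, 0.315, 0.0], [0.0, 0.0, -1.0]]
wrist_force: [-1.9, 1.4, 9.8]
gripper_width: 0.0072
gripper_force: 61.3
```

Call:
step_arm(turn=[[0, 0, 0], [0, 0, 0], [0, 0, 0], [0, 0, 0], [0, 0, 0]], offset=[[0, 0, 0], [0, 0, 0], [0, 0, 0], [0, 0, 0], [0, 0, -0.01]], fingers=[-1, -0.3, -0.3, -0.3, -0.3])

```text
t: 23.88
eef_pos: [0.4972, 0.3747, 0.0832]
tool_rot: [[-0.315, 0.949, -0.002], [0.949, 0.315, -0.001], [-0.001, -0.002, -1.0]]
wrist_force: [-0.6, -1.2, -0.7]
gripper_width: 0.0299
gripper_force: 0.0
```

Call:
step_arm(turn=[[0, 0, 0], [0, 0, 0], [0, 0, 0], [0, 0, 0], [0, 0, 0]], offset=[[0, 0, -0.04], [0, 0, -0.05], [0, 0, -0.05], [0, 0, 0], [0, 0, 0]], fingers=[-0.3, -0.3, 0, 0, 0])

```text
t: 24.3
eef_pos: [0.4985, 0.3755, 0.1997]
tool_rot: [[-0.315, 0.949, 0.004], [0.949, 0.315, 0.002], [0.001, 0.005, -1.0]]
wrist_force: [0.6, -0.3, -1.3]
gripper_width: 0.0429
gripper_force: 0.0
```

```bash
python3 - <<'E'
from h import *
r=find('d',(.605,-.4045)); x,y,a=handle('d',r); print(x,y,a)
s=plan((x,y,.2),a)
E
```

```text
2 fit [ 0.1356  0.606  -0.404   5.7121]
0.6303551254615349 -0.4197044096841981 327.27718494281356
t24.50 [0.4974 0.3748 0.1952] psi 18.38 w 0.0425 f 0.0 [0.2 0.4 0.3] q [ 0.52  0.26  1.37 -0.    1.51  0.2 ]
23 rows turn z 0.0062 offset [-0.0436  0.0121 -0.0003]
```

Call:
step_arm(turn=[[0, 0, 0], [0, 0, 0], [0, 0, 0], [0, 0, 0], [0, 0, 0]], offset=[[-0.0474, -0.0074, 0], [-0.0474, -0.0074, 0], [-0.0474, -0.0074, 0], [-0.0474, -0.0074, 0], [-0.0474, -0.0074, 0]], fingers=[0, 0, 0, 0, 0])

```text
t: 24.92
eef_pos: [0.529, 0.1841, 0.1953]
tool_rot: [[-0.316, 0.949, -0.002], [0.949, 0.316, -0.0], [0.0, -0.002, -1.0]]
wrist_force: [0.3, -0.0, -0.2]
gripper_width: 0.0429
gripper_force: 0.0
```

Call:
step_arm(turn=[[0, 0, 0], [0, 0, 0], [0, 0, 0], [0, 0, 0], [0, 0, 0]], offset=[[-0.0474, -0.0074, 0], [-0.0474, -0.0074, 0], [-0.0474, -0.0074, 0], [-0.0474, -0.0074, 0], [-0.0474, -0.0074, 0]], fingers=[0, 0, 0, 0, 0])

```text
t: 25.33
eef_pos: [0.5607, -0.0053, 0.1955]
tool_rot: [[-0.315, 0.949, -0.002], [0.949, 0.315, 0.0], [0.001, -0.001, -1.0]]
wrist_force: [0.5, 0.1, 0.1]
gripper_width: 0.0427
gripper_force: 0.0
```

Call:
step_arm(turn=[[0, 0, 0], [0, 0, 0], [0, 0, 0], [0, 0, 0], [0, 0, 0]], offset=[[-0.0474, -0.0074, 0], [-0.0474, -0.0074, 0], [-0.0474, -0.0074, 0], [-0.0474, -0.0074, 0], [-0.0474, -0.0074, 0]], fingers=[0, 0, 0, 0, 0])

```text
t: 25.75
eef_pos: [0.5925, -0.1945, 0.1953]
tool_rot: [[-0.315, 0.949, -0.002], [0.949, 0.315, 0.001], [0.001, -0.001, -1.0]]
wrist_force: [0.8, 0.1, 1.3]
gripper_width: 0.0425
gripper_force: 0.0
```

Call:
step_arm(turn=[[0, 0, 0], [0, 0, 0], [0, 0, 0], [0, 0, 0], [0, 0, 0]], offset=[[-0.0474, -0.0074, 0], [-0.0474, -0.0074, 0], [-0.0474, -0.0074, 0], [-0.0474, -0.0074, 0], [-0.0474, -0.0074, 0]], fingers=[0, 0, 0, 0, 0])

```text
t: 26.17
eef_pos: [0.6242, -0.3837, 0.195]
tool_rot: [[-0.315, 0.949, -0.002], [0.949, 0.315, 0.001], [0.002, -0.001, -1.0]]
wrist_force: [0.2, 0.5, 0.0]
gripper_width: 0.0428
gripper_force: 0.0
```

Call:
step_arm(turn=[[0, 0, 0.0178], [0, 0, 0.0178], [0, 0, 0.0178], [0, 0, 0.0178], [0, 0, 0.0178]], offset=[[-0.0474, -0.0074, 0], [0, 0, 0], [0, 0, 0], [0, 0, 0], [0, 0, 0]], fingers=[0, 0, 0, 0, 0])

```text
t: 26.58
eef_pos: [0.6306, -0.42, 0.1946]
tool_rot: [[0.242, 0.97, -0.002], [0.97, -0.242, 0.001], [0.001, -0.002, -1.0]]
wrist_force: [-0.5, -0.4, 0.1]
gripper_width: 0.0428
gripper_force: 0.0
```

Call:
step_arm(turn=[[0, 0, 0.0178], [0, 0, 0.0178], [0, 0, 0.0178], [0, 0, 0], [0, 0, 0]], offset=[[0, 0, 0], [0, 0, 0], [0, 0, 0], [0, 0, 0], [0, 0, 0]], fingers=[0, 0, 0, 0, 0])

```text
t: 27.0
eef_pos: [0.6307, -0.4197, 0.1953]
tool_rot: [[0.54, 0.842, -0.001], [0.842, -0.54, 0.001], [0.0, -0.002, -1.0]]
wrist_force: [-0.2, -0.3, 0.2]
gripper_width: 0.0428
gripper_force: 0.0
```

```bash
python3 - <<'E'
from h import *
q=optics.grab_frame('scene'); P=optics.grab_frame('top')
a=cv2.resize(q['image'][240:340,140:290],(450,300)); b=cv2.resize(P['image'][260:370,90:210],(327,300)); cv2.imwrite('pics/i.png',np.hstack([a,b]))
plan((.6303,-.4195,.07),-32.7)
E
```

```text
t27.10 [ 0.6308 -0.4197  0.1958] psi -32.66 w 0.0428 f 0.0 [ 0.7  0.  -0.8] q [-0.69  0.56  0.97 -0.    1.62 -0.12]
4 rows turn z 0.0000 offset [-0.     -0.0002  0.0393]
```

View pics/i.png

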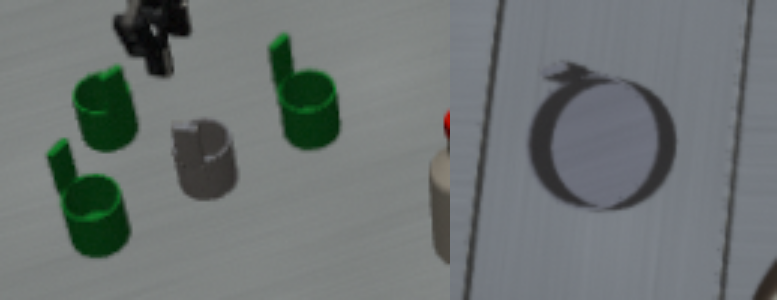

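Cup a stands upright in the pan (right crop 602,145). Steel d is at (205,160) in the left crop with its handle at the left (185,135), matching the fit, and the three green ones are around it. Grasping d.

Call:
step_arm(turn=[[0, 0, 0], [0, 0, 0], [0, 0, 0], [0, 0, 0], [0, 0, 0]], offset=[[0, 0, 0.04], [0, -0.0005, 0.045], [0, 0, 0.045], [0, 0, 0.02], [0, 0, 0.006]], fingers=[-0.1, -0.1, -0.1, -0.1, -0.1])

```text
t: 27.52
eef_pos: [0.6292, -0.4185, 0.0671]
tool_rot: [[0.541, 0.841, -0.005], [0.841, -0.541, 0.004], [0.001, -0.006, -1.0]]
wrist_force: [0.1, -0.5, 0.2]
gripper_width: 0.0386
gripper_force: 0.0
```

Call:
step_arm(turn=[[0, 0, 0], [0, 0, 0], [0, 0, 0], [0, 0, 0], [0, 0, 0]], offset=[[0, 0, 0], [0, 0, 0], [0, 0, 0], [0, 0, 0], [0, 0, 0]], fingers=[-0.1, -1, -1, -1, -1])

```text
t: 27.93
eef_pos: [0.631, -0.4201, 0.0739]
tool_rot: [[0.543, 0.84, 0.002], [0.84, -0.543, -0.002], [-0.001, 0.003, -1.0]]
wrist_force: [-2.6, 1.6, 6.8]
gripper_width: 0.0077
gripper_force: 58.9
```

Call:
step_arm(turn=[[0, 0, 0], [0, 0, 0], [0, 0, 0]], offset=[[0, 0, 0], [0, 0, 0], [0, 0, 0]], fingers=[-1, -1, -1])

```text
t: 28.18
eef_pos: [0.631, -0.42, 0.0739]
tool_rot: [[0.543, 0.84, 0.002], [0.84, -0.543, -0.002], [-0.001, 0.002, -1.0]]
wrist_force: [-2.4, 0.6, 7.5]
gripper_width: 0.007
gripper_force: 58.9
```

```bash
python3 - <<'E'
from h import *
st()
E
```

```text
t28.18 [ 0.631  -0.42    0.0739] psi -32.86 w 0.0070 f 58.9 [-2.4  0.6  7.5] q [-0.69  0.61  1.13 -0.    1.39 -0.12]
```

```bash
python3 - <<'E'
from h import *
p,a=st(); t=O-.026*YC+.029*np.array([np.cos(np.radians(a)),np.sin(np.radians(a))]); print(t)
s=plan((p[0],p[1],.205),a,(p,a)); s=plan((*t,.205),a,s,dv=.036)
E
```

```text
t28.18 [ 0.631  -0.42    0.0739] psi -32.86 w 0.0070 f 58.9 [-2.4  0.6  7.5] q [-0.69  0.61  1.13 -0.    1.39 -0.12]
[ 0.48465157 -0.05781596]
4 rows turn z -0.0000 offset [ 0.     0.    -0.041]
12 rows turn z -0.0000 offset [ 0.0234 -0.0333 -0.    ]
```

Call:
step_arm(turn=[[0, 0, 0], [0, 0, 0], [0, 0, 0], [0, 0, 0], [0, 0, 0]], offset=[[0, 0, -0.03], [0, 0, -0.04], [0, 0, -0.05], [0, 0, -0.044], [0, 0, 0]], fingers=[-1, -1, -1, -1, -1])

```text
t: 28.6
eef_pos: [0.6321, -0.4208, 0.2131]
tool_rot: [[0.543, 0.84, 0.01], [0.84, -0.542, -0.008], [-0.002, 0.012, -1.0]]
wrist_force: [-0.1, 0.0, -0.2]
gripper_width: 0.007
gripper_force: 58.8
```

Call:
step_arm(turn=[[0, 0, 0], [0, 0, 0], [0, 0, 0], [0, 0, 0], [0, 0, 0]], offset=[[0.0234, -0.0333, 0], [0.0234, -0.0333, 0], [0.0234, -0.0333, 0], [0.0234, -0.0333, 0], [0.0234, -0.0333, 0]], fingers=[-1, -1, -1, -1, -1])

```text
t: 29.02
eef_pos: [0.5688, -0.2674, 0.2036]
tool_rot: [[0.543, 0.84, 0.001], [0.84, -0.543, -0.001], [-0.0, 0.002, -1.0]]
wrist_force: [0.8, -0.4, -1.4]
gripper_width: 0.0071
gripper_force: 59.3
```

Call:
step_arm(turn=[[0, 0, 0], [0, 0, 0], [0, 0, 0], [0, 0, 0], [0, 0, 0]], offset=[[0.0234, -0.0333, 0], [0.0234, -0.0333, 0], [0.0234, -0.0333, 0], [0.0234, -0.0333, 0], [0.0234, -0.0333, 0]], fingers=[-1, -1, -1, -1, -1])

```text
t: 29.43
eef_pos: [0.5078, -0.1165, 0.2037]
tool_rot: [[0.543, 0.84, 0.002], [0.84, -0.543, -0.001], [0.0, 0.002, -1.0]]
wrist_force: [0.4, 0.5, -0.8]
gripper_width: 0.007
gripper_force: 59.3
```

Call:
step_arm(turn=[[0, 0, 0], [0, 0, 0], [0, 0, 0], [0, 0, 0], [0, 0, 0]], offset=[[0.0234, -0.0333, 0], [0.0234, -0.0333, 0], [0, 0, 0], [0, 0, 0], [0, 0, 0]], fingers=[-1, -1, -1, -1, -1])

```text
t: 29.85
eef_pos: [0.4844, -0.0576, 0.2035]
tool_rot: [[0.542, 0.84, 0.002], [0.84, -0.542, -0.001], [0.0, 0.002, -1.0]]
wrist_force: [-0.2, -0.4, -1.1]
gripper_width: 0.007
gripper_force: 59.5
```

```bash
python3 - <<'E'
from h import *
plan((.4847,-.0578,.0755))
E
```

```text
t29.85 [ 0.4844 -0.0576  0.2035] psi -32.84 w 0.0070 f 59.5 [-0.2 -0.4 -1.1] q [-0.28 -0.02  1.68 -0.    1.49  0.3 ]
4 rows turn z -0.0000 offset [0.     0.0001 0.04  ]
```

Call:
step_arm(turn=[[0, 0, 0], [0, 0, 0], [0, 0, 0], [0, 0, 0], [0, 0, 0]], offset=[[0, 0, 0.035], [0, 0, 0.045], [0, 0, 0.045], [0, 0, 0.02], [0, 0, 0]], fingers=[-1, -1, -1, -1, -1])

```text
t: 30.27
eef_pos: [0.4825, -0.058, 0.0832]
tool_rot: [[0.544, 0.839, -0.006], [0.839, -0.544, 0.001], [-0.002, -0.005, -1.0]]
wrist_force: [0.4, -0.2, -2.5]
gripper_width: 0.007
gripper_force: 59.4
```

Call:
step_arm(turn=[[0, 0, 0], [0, 0, 0], [0, 0, 0], [0, 0, 0], [0, 0, 0]], offset=[[0, 0, 0.003], [0, 0, 0.003], [0, 0, 0.002], [0, 0, 0.002], [0, 0, 0.001]], fingers=[-1, -1, -1, -1, -1])

```text
t: 30.68
eef_pos: [0.4845, -0.0576, 0.0786]
tool_rot: [[0.543, 0.84, 0.001], [0.84, -0.543, -0.0], [0.0, 0.001, -1.0]]
wrist_force: [-0.8, 0.4, -1.2]
gripper_width: 0.0071
gripper_force: 59.5
```

Call:
step_arm(turn=[[0, 0, 0], [0, 0, 0]], offset=[[0, 0, 0], [0, 0, 0]], fingers=[-1, -1])

```text
t: 30.85
eef_pos: [0.4842, -0.0574, 0.0783]
tool_rot: [[0.543, 0.84, 0.0], [0.84, -0.543, -0.0], [0.0, 0.0, -1.0]]
wrist_force: [-0.3, -0.3, -0.8]
gripper_width: 0.0074
gripper_force: 59.5
```

```bash
python3 - <<'E'
from h import *
st()
E
```

```text
t30.85 [ 0.4842 -0.0574  0.0783] psi -32.88 w 0.0074 f 59.5 [-0.3 -0.3 -0.8] q [-0.28  0.07  1.84 -0.    1.22  0.3 ]
```

Call:
step_arm(turn=[[0, 0, 0], [0, 0, 0], [0, 0, 0], [0, 0, 0], [0, 0, 0]], offset=[[0, 0, 0.001], [0, 0, 0.001], [0, 0, 0.001], [0, 0, 0.001], [0, 0, 0.001]], fingers=[-1, -1, -1, -1, -1])

```text
t: 31.27
eef_pos: [0.4841, -0.0574, 0.0739]
tool_rot: [[0.543, 0.84, -0.0], [0.84, -0.543, -0.0], [-0.0, 0.0, -1.0]]
wrist_force: [-0.2, -0.4, 10.1]
gripper_width: 0.0069
gripper_force: 61.3
```

Call:
step_arm(turn=[[0, 0, 0], [0, 0, 0], [0, 0, 0], [0, 0, 0], [0, 0, 0]], offset=[[0, 0, 0], [0, 0, 0], [0, 0, 0], [0, 0, 0], [0, 0, -0.01]], fingers=[-1, -0.3, -0.3, -0.3, -0.3])

```text
t: 31.68
eef_pos: [0.4834, -0.0572, 0.0811]
tool_rot: [[0.543, 0.84, -0.002], [0.84, -0.543, 0.0], [-0.001, -0.002, -1.0]]
wrist_force: [-1.5, 0.4, 0.9]
gripper_width: 0.0297
gripper_force: 0.0
```

Call:
step_arm(turn=[[0, 0, 0], [0, 0, 0], [0, 0, 0], [0, 0, 0], [0, 0, 0]], offset=[[0, 0, -0.04], [0, 0, -0.05], [0, 0, -0.05], [0, 0, 0], [0, 0, 0]], fingers=[-0.3, -0.3, 0, 0, 0])

```text
t: 32.1
eef_pos: [0.485, -0.0576, 0.1968]
tool_rot: [[0.543, 0.84, 0.004], [0.84, -0.543, -0.001], [0.001, 0.004, -1.0]]
wrist_force: [0.3, 0.5, -0.4]
gripper_width: 0.0426
gripper_force: 0.0
```

```bash
python3 - <<'E'
from h import *
t=O+.096*XC+.1215*YC
s=plan((*t,.19),95.5)
E
```

```text
t32.10 [ 0.485  -0.0576  0.1968] psi -32.88 w 0.0426 f 0.0 [ 0.3  0.5 -0.4] q [-0.28 -0.02  1.69 -0.    1.47  0.3 ]
8 rows turn z 0.0179 offset [ 0.0233 -0.0176  0.0011]
```

Call:
step_arm(turn=[[0, 0, 0.0179], [0, 0, 0.0179], [0, 0, 0.0179], [0, 0, 0.0179], [0, 0, 0.0179]], offset=[[0.0233, -0.0176, 0.001], [0.0233, -0.0176, 0.001], [0.0233, -0.0176, 0.001], [0.0233, -0.0176, 0.001], [0.0233, -0.0176, 0.001]], fingers=[0, 0, 0, 0, 0])

```text
t: 32.52
eef_pos: [0.501, 0.0578, 0.1894]
tool_rot: [[0.909, 0.416, -0.001], [0.416, -0.909, -0.0], [-0.001, -0.0, -1.0]]
wrist_force: [0.3, -0.2, -0.5]
gripper_width: 0.0429
gripper_force: 0.0
```

Call:
step_arm(turn=[[0, 0, 0.0179], [0, 0, 0.0179], [0, 0, 0.0179], [0, 0, 0], [0, 0, 0]], offset=[[0.0233, -0.0176, 0.001], [0.0233, -0.0176, 0.001], [0.0233, -0.0176, 0.001], [0, 0, 0], [0, 0, 0]], fingers=[0, 0, 0, 0, 0])

```text
t: 32.93
eef_pos: [0.5408, 0.1148, 0.1864]
tool_rot: [[0.995, 0.099, -0.002], [0.099, -0.995, -0.0], [-0.002, 0.0, -1.0]]
wrist_force: [-0.8, 1.1, -0.3]
gripper_width: 0.0425
gripper_force: 0.0
```

```bash
python3 - <<'E'
from h import *
t=O+.096*XC+.1215*YC
s=plan((*t,.07),95.5)
find('d',O-.026*YC)
E
```

```text
t32.93 [0.5408 0.1148 0.1864] psi -84.33 w 0.0425 f 0.0 [-0.8  1.1 -0.3] q [ 0.07  0.13  1.56 -0.    1.46  1.54]
4 rows turn z 0.0001 offset [0.0002 0.0003 0.0364]
2 fit [ 0.2539  0.4597 -0.0412  5.6906]
```

Call:
step_arm(turn=[[0, 0, 0], [0, 0, 0], [0, 0, 0], [0, 0, 0], [0, 0, 0]], offset=[[0.0008, 0.001, 0.04], [0, 0, 0.045], [0, 0, 0.04], [0, 0, 0.018], [0, 0, 0]], fingers=[0, 0, 0, 0, 0])

```text
t: 33.55
eef_pos: [0.5397, 0.1126, 0.0698]
tool_rot: [[0.995, 0.097, -0.005], [0.097, -0.995, -0.0], [-0.005, -0.0, -1.0]]
wrist_force: [-1.1, -0.3, -0.6]
gripper_width: 0.0427
gripper_force: 0.0
```

Call:
step_arm(turn=[[0, 0, 0], [0, 0, 0], [0, 0, 0], [0, 0, 0], [0, 0, 0]], offset=[[0, 0, 0], [0, 0, 0], [0, 0, 0], [0, 0, 0], [0, 0, 0]], fingers=[0, -1, -1, -1, -1])

```text
t: 33.97
eef_pos: [0.5426, 0.1133, 0.0751]
tool_rot: [[0.995, 0.097, 0.003], [0.097, -0.995, -0.0], [0.003, 0.0, -1.0]]
wrist_force: [-1.5, -0.2, 8.5]
gripper_width: 0.0192
gripper_force: 58.5
```

Call:
step_arm(turn=[[0, 0, 0], [0, 0, 0], [0, 0, 0], [0, 0, 0], [0, 0, 0]], offset=[[0, 0.01, 0], [0, 0.02, 0], [0, 0.02, 0], [0, 0.02, 0], [0, 0.01, 0]], fingers=[-1, -1, -1, -1, -1])

```text
t: 34.38
eef_pos: [0.5487, 0.0485, 0.0751]
tool_rot: [[0.995, 0.097, 0.002], [0.097, -0.995, -0.0], [0.002, 0.0, -1.0]]
wrist_force: [-3.5, 3.0, 9.1]
gripper_width: 0.0192
gripper_force: 59.1
```

Call:
step_arm(turn=[[0, 0, 0], [0, 0, 0]], offset=[[0, 0.01, 0], [0, 0, 0]], fingers=[-1, -1])

```text
t: 34.55
eef_pos: [0.5495, 0.0404, 0.0751]
tool_rot: [[0.995, 0.096, 0.002], [0.096, -0.995, -0.001], [0.002, 0.001, -1.0]]
wrist_force: [-3.4, -2.4, 8.9]
gripper_width: 0.0192
gripper_force: 59.1
```

```bash
python3 - <<'E'
from h import *
post()
E
```

```text
t34.55 [0.5495 0.0404 0.0751] psi -84.49 w 0.0192 f 59.1 [-3.4 -2.4  8.9] q [-0.07  0.2   1.7  -0.    1.23  1.41]
post x 0.0967 gap 0.0675  Fx -3.6 Fy -2.1 (caliper)
```

Call:
step_arm(turn=[[0, 0, 0], [0, 0, 0], [0, 0, 0], [0, 0, 0], [0, 0, 0]], offset=[[0, 0.006, 0], [0, 0.006, 0], [0, 0.004, 0], [0, 0.002, 0], [0, 0.001, 0]], fingers=[-1, -1, -1, -1, -1])

```text
t: 34.97
eef_pos: [0.5508, 0.0266, 0.0751]
tool_rot: [[0.995, 0.097, 0.002], [0.097, -0.995, 0.0], [0.002, 0.0, -1.0]]
wrist_force: [-3.9, 3.5, 9.5]
gripper_width: 0.0189
gripper_force: 59.2
```

Call:
step_arm(turn=[[0, 0, 0], [0, 0, 0], [0, 0, 0], [0, 0, 0], [0, 0, 0]], offset=[[0, 0.001, 0], [0, 0.001, 0], [0, 0.001, 0], [0, 0.0005, 0], [0, 0.0005, 0]], fingers=[-1, -1, -1, -1, -1])

```text
t: 35.38
eef_pos: [0.5511, 0.0237, 0.0751]
tool_rot: [[0.995, 0.097, 0.002], [0.097, -0.995, 0.0], [0.002, -0.0, -1.0]]
wrist_force: [-4.2, 6.1, 9.1]
gripper_width: 0.0194
gripper_force: 59.3
```

```bash
python3 - <<'E'
from h import *
post()
E
```

```text
t35.38 [0.5511 0.0237 0.0751] psi -84.43 w 0.0194 f 59.3 [-4.2  6.1  9.1] q [-0.1   0.2   1.7   0.    1.23  1.38]
post x 0.0967 gap 0.0508  Fx -3.6 Fy 6.5 (caliper)
```

Call:
step_arm(turn=[[0, 0, 0], [0, 0, 0], [0, 0, 0], [0, 0, 0], [0, 0, 0]], offset=[[0, 0.0005, 0], [0, 0.0005, 0], [0, 0, 0], [0, 0, 0], [0, 0, 0]], fingers=[-1, -1, -1, -1, -1])

```text
t: 35.8
eef_pos: [0.5511, 0.023, 0.0751]
tool_rot: [[0.995, 0.097, 0.002], [0.097, -0.995, 0.0], [0.002, -0.0, -1.0]]
wrist_force: [-4.7, 5.0, 9.5]
gripper_width: 0.0193
gripper_force: 59.2
```

```bash
python3 - <<'E'
from h import *
post()
E
```

```text
t35.80 [0.5511 0.023  0.0751] psi -84.43 w 0.0193 f 59.2 [-4.7  5.   9.5] q [-0.1   0.2   1.7   0.    1.23  1.37]
post x 0.0967 gap 0.0501  Fx -4.2 Fy 5.4 (caliper)
```

Call:
step_arm(turn=[[0, 0, 0], [0, 0, 0], [0, 0, 0], [0, 0, 0], [0, 0, 0]], offset=[[0, 0.0005, 0], [0, 0.0005, 0], [0, 0.0005, 0], [0, 0.0005, 0], [0, 0.0005, 0]], fingers=[-1, -1, -1, -1, -1])

```text
t: 36.22
eef_pos: [0.5513, 0.0212, 0.0751]
tool_rot: [[0.995, 0.097, 0.002], [0.097, -0.995, 0.001], [0.002, -0.0, -1.0]]
wrist_force: [-5.5, 6.2, 9.6]
gripper_width: 0.0189
gripper_force: 59.3
```

```bash
python3 - <<'E'
from h import *
post()
E
```

```text
t36.22 [0.5513 0.0212 0.0751] psi -84.42 w 0.0189 f 59.3 [-5.5  6.2  9.6] q [-0.1   0.2   1.7   0.    1.23  1.37]
post x 0.0966 gap 0.0482  Fx -4.9 Fy 6.7 (caliper)
```

Call:
step_arm(turn=[[0, 0, 0], [0, 0, 0], [0, 0, 0], [0, 0, 0], [0, 0, 0]], offset=[[0, 0.0002, 0], [0, 0.0003, 0], [0, 0, 0], [0, 0, 0], [0, 0, 0]], fingers=[-1, -1, -1, -1, -1])

```text
t: 36.63
eef_pos: [0.5513, 0.0208, 0.0751]
tool_rot: [[0.995, 0.097, 0.002], [0.097, -0.995, 0.001], [0.002, -0.001, -1.0]]
wrist_force: [-5.1, 6.8, 9.6]
gripper_width: 0.019
gripper_force: 59.3
```

```bash
python3 - <<'E'
from h import *
post()
E
```

```text
t36.63 [0.5513 0.0208 0.0751] psi -84.42 w 0.0190 f 59.3 [-5.1  6.8  9.6] q [-0.1   0.2   1.7   0.    1.23  1.37]
post x 0.0966 gap 0.0478  Fx -4.4 Fy 7.3 (caliper)
```

Call:
step_arm(turn=[[0, 0, 0], [0, 0, 0], [0, 0, 0], [0, 0, 0], [0, 0, 0]], offset=[[0, -0.005, 0], [0, -0.02, 0], [0, -0.025, 0], [0, -0.025, 0], [0, -0.01, 0]], fingers=[-1, -1, -1, -1, -1])

```text
t: 37.05
eef_pos: [0.5449, 0.0895, 0.0751]
tool_rot: [[0.995, 0.098, 0.003], [0.098, -0.995, 0.0], [0.003, 0.0, -1.0]]
wrist_force: [-1.2, -3.5, 6.1]
gripper_width: 0.0192
gripper_force: 59.4
```

Call:
step_arm(turn=[[0, 0, 0], [0, 0, 0], [0, 0, 0], [0, 0, 0], [0, 0, 0]], offset=[[0, 0, 0], [0, 0, 0], [0, 0, 0], [0, 0, 0], [0, 0, -0.02]], fingers=[-1, -1, 0, 0, 0])

```text
t: 37.47
eef_pos: [0.5432, 0.0877, 0.0874]
tool_rot: [[0.995, 0.097, -0.003], [0.097, -0.995, -0.0], [-0.003, -0.0, -1.0]]
wrist_force: [-1.0, -0.3, -0.7]
gripper_width: 0.0426
gripper_force: 0.0
```

Call:
step_arm(turn=[[0, 0, 0], [0, 0, 0], [0, 0, 0], [0, 0, 0], [0, 0, 0]], offset=[[0, 0, -0.05], [0, 0, -0.05], [0, 0, -0.04], [0, 0, 0], [0, 0, 0]], fingers=[0, 0, 0, 0, 0])

```text
t: 37.88
eef_pos: [0.545, 0.0877, 0.2035]
tool_rot: [[0.995, 0.097, 0.004], [0.097, -0.995, -0.0], [0.004, 0.0, -1.0]]
wrist_force: [0.3, 0.6, -1.3]
gripper_width: 0.043
gripper_force: 0.0
```

```bash
python3 - <<'E'
from h import *
r=find('d',O-.032*YC); x,y,a=handle('d',r); print(x,y,a,(np.array(r[1:3])-O)@YC)
plan((x,y,.2),a)
E
```

```text
2 fit [ 0.2236  0.4595 -0.0485  5.7199]
0.4840313729963123 -0.06398444862611916 327.72431219457087 -0.03231404449032516
t38.08 [0.5438 0.0878 0.2001] psi -84.44 w 0.0428 f 0.0 [-0.   0.4 -0.3] q [ 0.02  0.11  1.54 -0.    1.49  1.49]
8 rows turn z -0.0181 offset [-0.0202  0.017   0.    ]
```

Call:
step_arm(turn=[[0, 0, -0.0181], [0, 0, -0.0181], [0, 0, -0.0181], [0, 0, -0.0181], [0, 0, -0.0181]], offset=[[-0.0202, 0.017, 0], [-0.0202, 0.017, 0], [-0.0202, 0.017, 0], [-0.0202, 0.017, 0], [-0.0202, 0.017, 0]], fingers=[-0.1, -0.1, -0.1, -0.1, -0.1])

```text
t: 38.5
eef_pos: [0.4889, -0.0017, 0.2003]
tool_rot: [[0.783, 0.622, -0.002], [0.622, -0.783, 0.0], [-0.001, -0.001, -1.0]]
wrist_force: [-0.3, -0.2, 1.1]
gripper_width: 0.0385
gripper_force: 0.0
```

Call:
step_arm(turn=[[0, 0, -0.0181], [0, 0, -0.0181], [0, 0, -0.0181], [0, 0, 0], [0, 0, 0]], offset=[[-0.0202, 0.017, 0], [-0.0202, 0.017, 0], [-0.0202, 0.017, 0], [0, 0, 0], [0, 0, 0]], fingers=[-0.1, -0.1, -0.1, -0.1, -0.1])

```text
t: 38.92
eef_pos: [0.4839, -0.0646, 0.2003]
tool_rot: [[0.537, 0.844, -0.002], [0.844, -0.537, 0.0], [-0.0, -0.001, -1.0]]
wrist_force: [-0.1, 0.9, 0.1]
gripper_width: 0.0386
gripper_force: 0.0
```

```bash
python3 - <<'E'
from h import *
plan((.484,-.064,.07),-32.5)
E
```

```text
t38.92 [ 0.4839 -0.0646  0.2003] psi -32.47 w 0.0386 f 0.0 [-0.1  0.9  0.1] q [-0.29 -0.02  1.68 -0.    1.48  0.28]
4 rows turn z 0.0000 offset [ 0.0002 -0.0001  0.0407]
```

Descend, grip and lift; then plan the nest, re-checking cup a's position.

Call:
step_arm(turn=[[0, 0, 0], [0, 0, 0], [0, 0, 0], [0, 0, 0], [0, 0, 0]], offset=[[0.0008, 0, 0.04], [0, 0, 0.05], [0, 0, 0.045], [0, 0, 0.02], [0, 0, 0.005]], fingers=[-0.1, -0.1, -0.1, -0.1, -0.1])

```text
t: 39.33
eef_pos: [0.4827, -0.0621, 0.0696]
tool_rot: [[0.536, 0.844, -0.006], [0.844, -0.536, 0.002], [-0.002, -0.006, -1.0]]
wrist_force: [0.5, 0.3, -0.3]
gripper_width: 0.0383
gripper_force: 0.0
```

Call:
step_arm(turn=[[0, 0, 0], [0, 0, 0], [0, 0, 0], [0, 0, 0], [0, 0, 0]], offset=[[0, 0, 0], [0, 0, 0], [0, 0, 0], [0, 0, 0], [0, 0, 0]], fingers=[-0.1, -1, -1, -1, -1])

```text
t: 39.75
eef_pos: [0.4853, -0.0633, 0.0747]
tool_rot: [[0.535, 0.845, 0.002], [0.845, -0.535, -0.0], [0.001, 0.002, -1.0]]
wrist_force: [-0.9, 2.6, 6.9]
gripper_width: 0.0073
gripper_force: 59.0
```

Call:
step_arm(turn=[[0, 0, 0], [0, 0, 0], [0, 0, 0], [0, 0, 0], [0, 0, 0]], offset=[[0, 0, 0], [0, 0, 0], [0, 0, -0.03], [0, 0, -0.05], [0, 0, -0.05]], fingers=[-1, -1, -1, -1, -1])

```text
t: 40.17
eef_pos: [0.484, -0.0632, 0.1788]
tool_rot: [[0.535, 0.845, -0.001], [0.845, -0.535, 0.0], [-0.0, -0.001, -1.0]]
wrist_force: [1.8, -0.0, -0.8]
gripper_width: 0.0068
gripper_force: 58.9
```

Call:
step_arm(turn=[[0, 0, 0], [0, 0, 0], [0, 0, 0], [0, 0, 0]], offset=[[0, 0, -0.05], [0, 0, -0.02], [0, 0, 0], [0, 0, 0]], fingers=[-1, -1, -1, -1])

```text
t: 40.5
eef_pos: [0.4849, -0.0635, 0.2343]
tool_rot: [[0.535, 0.845, 0.002], [0.845, -0.535, -0.001], [0.001, 0.002, -1.0]]
wrist_force: [-0.6, 0.4, -1.7]
gripper_width: 0.0069
gripper_force: 59.0
```

```bash
cat >> h.py <<'E'
def find_pan(k='a',z=.004,xy=None):
    xy=PAN if xy is None else xy
    p=optics.grab_frame('top'); q=optics.grab_frame('scene')
    obs=[(i,m) for i in(p,q) if (m:=near(i,xy)) is not None]
    r=fit(obs,k,*xy,z=z); print(len(obs),'fit',np.round(r,4)); return r
E
python3 - <<'E'
from h import *
r=find_pan(); p,a=st(); u=np.array([np.cos(np.radians(a)),np.sin(np.radians(a))])
t=np.array(r[1:3])+.026*u; print(t)   # d a touch back from centre
plan((*t,p[2]),a,(p,a),dv=.038)
E
```

```text
2 fit [0.0948 0.445  0.3569 0.2718]
t40.70 [ 0.4842 -0.0633  0.232 ] psi -32.32 w 0.0073 f 59.0 [-0.1 -0.1 -1.2] q [-0.29 -0.03  1.63 -0.    1.55  0.28]
[0.46696449 0.34295222]
12 rows turn z -0.0000 offset [ 0.0348 -0.0241 -0.    ]
```

Call:
step_arm(turn=[[0, 0, 0], [0, 0, 0], [0, 0, 0], [0, 0, 0], [0, 0, 0]], offset=[[0.0348, -0.0241, 0], [0.0348, -0.0241, 0], [0.0348, -0.0241, 0], [0.0348, -0.0241, 0], [0.0348, -0.0241, 0]], fingers=[-1, -1, -1, -1, -1])

```text
t: 41.12
eef_pos: [0.4769, 0.1073, 0.2323]
tool_rot: [[0.535, 0.845, -0.001], [0.845, -0.535, -0.0], [-0.001, -0.001, -1.0]]
wrist_force: [0.6, -0.9, -1.2]
gripper_width: 0.0067
gripper_force: 59.0
```

Call:
step_arm(turn=[[0, 0, 0], [0, 0, 0], [0, 0, 0], [0, 0, 0], [0, 0, 0]], offset=[[0.0348, -0.0241, 0], [0.0348, -0.0241, 0], [0.0348, -0.0241, 0], [0.0348, -0.0241, 0], [0.0348, -0.0241, 0]], fingers=[-1, -1, -1, -1, -1])

```text
t: 41.53
eef_pos: [0.4698, 0.2766, 0.2321]
tool_rot: [[0.534, 0.845, -0.001], [0.845, -0.534, -0.001], [-0.001, -0.001, -1.0]]
wrist_force: [1.2, 0.3, -1.6]
gripper_width: 0.0074
gripper_force: 59.0
```

Call:
step_arm(turn=[[0, 0, 0], [0, 0, 0], [0, 0, 0], [0, 0, 0], [0, 0, 0]], offset=[[0.0348, -0.0241, 0], [0.0348, -0.0241, 0], [0, 0, 0], [0, 0, 0], [0, 0, 0]], fingers=[-1, -1, -1, -1, -1])

```text
t: 41.95
eef_pos: [0.4674, 0.3423, 0.2321]
tool_rot: [[0.534, 0.845, -0.001], [0.845, -0.534, -0.001], [-0.002, -0.001, -1.0]]
wrist_force: [-0.4, -1.0, -0.9]
gripper_width: 0.0067
gripper_force: 59.1
```

```bash
python3 - <<'E'
from h import *
plan((.467,.343,.094))
p=optics.grab_frame('scene'); cv2.imwrite('pics/j.png',cv2.resize(p['image'][130:250,340:490],(600,480),interpolation=cv2.INTER_CUBIC))
E
```

```text
t41.95 [0.4674 0.3423 0.2321] psi -32.28 w 0.0067 f 59.1 [-0.4 -1.  -0.9] q [ 0.5   0.16  1.42 -0.    1.56  1.06]
4 rows turn z -0.0000 offset [ 0.0001 -0.0002  0.0432]
```

View pics/j.png

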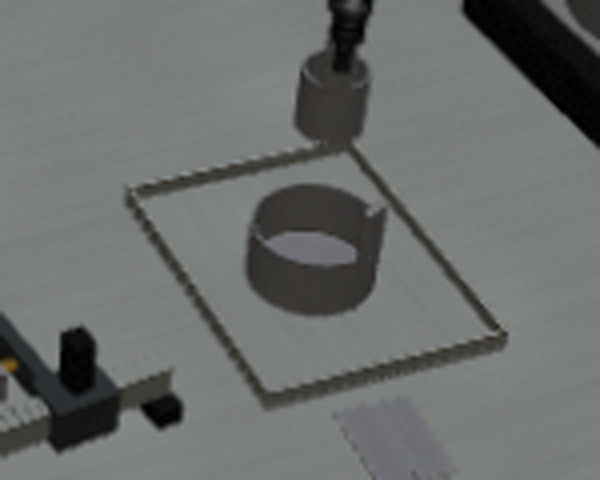

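d is held upright (330,95) above cup a (315,250). I'll lower it gently into the nest.

Call:
step_arm(turn=[[0, 0, 0], [0, 0, 0], [0, 0, 0], [0, 0, 0], [0, 0, 0]], offset=[[0, 0, 0.035], [0, 0, 0.045], [0, 0, 0.045], [0, 0, 0.03], [0, 0, 0.017]], fingers=[-1, -1, -1, -1, -1])

```text
t: 42.42
eef_pos: [0.4667, 0.3407, 0.0922]
tool_rot: [[0.536, 0.844, -0.003], [0.844, -0.536, -0.002], [-0.004, -0.002, -1.0]]
wrist_force: [-0.4, 0.1, -1.1]
gripper_width: 0.0069
gripper_force: 59.0
```

Call:
step_arm(turn=[[0, 0, 0], [0, 0, 0], [0, 0, 0], [0, 0, 0], [0, 0, 0]], offset=[[0, 0, 0], [0, 0, 0], [0, 0, 0.004], [0, 0, 0.004], [0, 0, 0.002]], fingers=[-1, -1, -1, -1, -1])

```text
t: 42.83
eef_pos: [0.468, 0.3426, 0.0881]
tool_rot: [[0.535, 0.845, 0.001], [0.845, -0.535, 0.001], [0.001, 0.001, -1.0]]
wrist_force: [-0.0, -0.3, -0.4]
gripper_width: 0.0071
gripper_force: 59.1
```

Call:
step_arm(turn=[[0, 0, 0], [0, 0, 0]], offset=[[0, 0, 0], [0, 0, 0]], fingers=[-1, -1])

```text
t: 43.0
eef_pos: [0.4677, 0.3427, 0.0878]
tool_rot: [[0.534, 0.845, 0.0], [0.845, -0.534, 0.0], [0.0, 0.0, -1.0]]
wrist_force: [0.0, -1.3, -1.2]
gripper_width: 0.0071
gripper_force: 59.1
```

```bash
python3 - <<'E'
from h import *
st()
E
```

```text
t43.00 [0.4677 0.3427 0.0878] psi -32.30 w 0.0071 f 59.1 [ 0.  -1.3 -1.2] q [ 0.5   0.25  1.62 -0.    1.27  1.06]
```

Call:
step_arm(turn=[[0, 0, 0], [0, 0, 0], [0, 0, 0], [0, 0, 0], [0, 0, 0]], offset=[[0, 0, 0.0012], [0, 0, 0.0012], [0, 0, 0.0012], [0, 0, 0.0012], [0, 0, 0.0012]], fingers=[-1, -1, -1, -1, -1])

```text
t: 43.42
eef_pos: [0.4677, 0.3426, 0.0827]
tool_rot: [[0.534, 0.845, 0.0], [0.845, -0.534, -0.0], [0.0, 0.0, -1.0]]
wrist_force: [-0.1, -4.0, 16.9]
gripper_width: 0.0067
gripper_force: 61.8
```

Call:
step_arm(turn=[[0, 0, 0], [0, 0, 0], [0, 0, 0], [0, 0, 0], [0, 0, 0]], offset=[[0, 0, 0], [0, 0, 0], [0, 0, 0], [0, 0, 0], [0, 0, -0.01]], fingers=[-1, -1, -0.4, -0.4, -0.4])

```text
t: 43.83
eef_pos: [0.467, 0.3422, 0.0896]
tool_rot: [[0.535, 0.845, -0.002], [0.845, -0.535, -0.001], [-0.002, -0.001, -1.0]]
wrist_force: [0.4, -0.3, -0.0]
gripper_width: 0.0257
gripper_force: 0.0
```

Call:
step_arm(turn=[[0, 0, 0], [0, 0, 0], [0, 0, 0], [0, 0, 0], [0, 0, 0]], offset=[[0, 0, -0.03], [0, 0, -0.05], [0, 0, -0.05], [0, 0, 0], [0, 0, 0]], fingers=[-0.4, -0.4, 0, 0, 0])

```text
t: 44.25
eef_pos: [0.4684, 0.3431, 0.1978]
tool_rot: [[0.534, 0.845, 0.004], [0.845, -0.534, 0.002], [0.004, 0.002, -1.0]]
wrist_force: [0.3, -0.0, 0.0]
gripper_width: 0.0427
gripper_force: 0.0
```

```bash
python3 - <<'E'
from h import *
t=O+.096*XC+.096*YC   # last post place
plan((.5449,.0890,.195),95.5)
E
```

```text
t44.25 [0.4684 0.3431 0.1978] psi -32.30 w 0.0427 f 0.0 [ 0.3 -0.   0. ] q [ 0.5   0.17  1.48 -0.    1.48  1.06]
8 rows turn z 0.0181 offset [-0.0133  0.0408  0.0004]
```

Call:
step_arm(turn=[[0, 0, 0.0181], [0, 0, 0.0181], [0, 0, 0.0181], [0, 0, 0.0181], [0, 0, 0.0181]], offset=[[-0.0133, 0.0408, 0], [-0.0133, 0.0408, 0], [-0.0133, 0.0408, 0], [-0.0133, 0.0408, 0], [-0.0133, 0.0408, 0]], fingers=[0, 0, 0, 0, 0])

```text
t: 44.67
eef_pos: [0.5438, 0.1896, 0.1937]
tool_rot: [[0.908, 0.42, -0.002], [0.42, -0.908, -0.0], [-0.002, -0.0, -1.0]]
wrist_force: [0.6, 0.0, -0.7]
gripper_width: 0.0429
gripper_force: 0.0
```

Call:
step_arm(turn=[[0, 0, 0.0181], [0, 0, 0.0181], [0, 0, 0.0181], [0, 0, 0], [0, 0, 0]], offset=[[-0.0133, 0.0408, 0], [-0.0133, 0.0408, 0], [-0.0133, 0.0408, 0], [0, 0, 0], [0, 0, 0]], fingers=[0, 0, 0, 0, 0])

```text
t: 45.08
eef_pos: [0.5441, 0.0871, 0.1942]
tool_rot: [[0.996, 0.094, -0.001], [0.094, -0.996, -0.0], [-0.001, -0.0, -1.0]]
wrist_force: [-0.9, 0.1, 0.7]
gripper_width: 0.0428
gripper_force: 0.0
```

```bash
python3 - <<'E'
from h import *
plan((.5449,.0885,.07),95.5)
E
```

```text
t45.08 [0.5441 0.0871 0.1942] psi -84.58 w 0.0428 f 0.0 [-0.9  0.1  0.7] q [ 0.02  0.12  1.55 -0.    1.48  1.5 ]
4 rows turn z -0.0001 offset [ 0.0003 -0.0004  0.0388]
```

Call:
step_arm(turn=[[0, 0, 0], [0, 0, 0], [0, 0, 0], [0, 0, 0], [0, 0, 0]], offset=[[0.001, -0.0015, 0.04], [0, 0, 0.05], [0, 0, 0.045], [0, 0, 0.02], [0, 0, 0]], fingers=[0, 0, 0, 0, 0])

```text
t: 45.5
eef_pos: [0.5427, 0.0908, 0.0664]
tool_rot: [[0.995, 0.099, -0.007], [0.099, -0.995, -0.0], [-0.007, -0.001, -1.0]]
wrist_force: [0.6, -0.2, -0.0]
gripper_width: 0.0427
gripper_force: 0.0
```

Call:
step_arm(turn=[[0, 0, 0], [0, 0, 0], [0, 0, 0], [0, 0, 0], [0, 0, 0]], offset=[[0, 0, 0], [0, 0, 0], [0, 0, 0], [0, 0, 0], [0, 0, 0]], fingers=[0, -1, -1, -1, -1])

```text
t: 45.92
eef_pos: [0.5461, 0.0902, 0.0727]
tool_rot: [[0.995, 0.097, 0.003], [0.097, -0.995, 0.0], [0.003, -0.0, -1.0]]
wrist_force: [-0.5, 2.3, 7.2]
gripper_width: 0.0191
gripper_force: 58.8
```

Call:
step_arm(turn=[[0, 0, 0], [0, 0, 0], [0, 0, 0], [0, 0, 0], [0, 0, 0]], offset=[[0, 0.01, 0], [0, 0.02, 0], [0, 0.025, 0], [0, 0.025, 0], [0, 0.02, 0]], fingers=[-1, -1, -1, -1, -1])

```text
t: 46.33
eef_pos: [0.5537, 0.0094, 0.0726]
tool_rot: [[0.995, 0.097, 0.003], [0.097, -0.995, 0.0], [0.003, 0.0, -1.0]]
wrist_force: [-1.6, 3.0, 6.6]
gripper_width: 0.0192
gripper_force: 59.1
```

Call:
step_arm(turn=[[0, 0, 0], [0, 0, 0], [0, 0, 0], [0, 0, 0], [0, 0, 0]], offset=[[0, 0.015, 0], [0, 0.01, 0], [0, 0.005, 0], [0, 0, 0], [0, 0, 0]], fingers=[-1, -1, -1, -1, -1])

```text
t: 46.75
eef_pos: [0.5559, -0.0144, 0.0727]
tool_rot: [[0.995, 0.097, 0.002], [0.097, -0.995, -0.001], [0.002, 0.001, -1.0]]
wrist_force: [-3.5, -2.6, 8.8]
gripper_width: 0.0191
gripper_force: 59.2
```

```bash
python3 - <<'E'
from h import *
post()
E
```

```text
t46.75 [ 0.5559 -0.0144  0.0727] psi -84.46 w 0.0191 f 59.2 [-3.5 -2.6  8.8] q [-0.16  0.22  1.69 -0.    1.23  1.31]
post x 0.0979 gap 0.0124  Fx -3.7 Fy -2.3 (caliper)
```

Call:
step_arm(turn=[[0, 0, 0], [0, 0, 0], [0, 0, 0], [0, 0, 0], [0, 0, 0]], offset=[[0, 0.005, 0], [0, 0.004, 0], [0, 0.002, 0], [0, 0.001, 0], [0, 0.001, 0]], fingers=[-1, -1, -1, -1, -1])

```text
t: 47.17
eef_pos: [0.5568, -0.024, 0.0726]
tool_rot: [[0.995, 0.097, 0.002], [0.097, -0.995, -0.0], [0.002, 0.0, -1.0]]
wrist_force: [-4.9, 1.6, 7.7]
gripper_width: 0.0192
gripper_force: 59.3
```

Call:
step_arm(turn=[[0, 0, 0], [0, 0, 0], [0, 0, 0], [0, 0, 0], [0, 0, 0]], offset=[[0, 0.0005, 0], [0, 0.0005, 0], [0, 0.0005, 0], [0, 0.0005, 0], [0, 0.0005, 0]], fingers=[-1, -1, -1, -1, -1])

```text
t: 47.58
eef_pos: [0.557, -0.0259, 0.0727]
tool_rot: [[0.995, 0.097, 0.002], [0.097, -0.995, -0.0], [0.002, 0.0, -1.0]]
wrist_force: [-4.1, 2.6, 9.3]
gripper_width: 0.0191
gripper_force: 59.3
```

```bash
python3 - <<'E'
from h import *
post()
E
```

```text
t47.58 [ 0.557  -0.0259  0.0727] psi -84.42 w 0.0191 f 59.3 [-4.1  2.6  9.3] q [-0.18  0.22  1.69  0.    1.23  1.29]
post x 0.0978 gap 0.0008  Fx -3.8 Fy 2.9 (caliper)
```

Call:
step_arm(turn=[[0, 0, 0], [0, 0, 0], [0, 0, 0], [0, 0, 0], [0, 0, 0]], offset=[[0, 0.0005, 0], [0, 0.0005, 0], [0, 0.0005, 0], [0, 0, 0], [0, 0, 0]], fingers=[-1, -1, -1, -1, -1])

```text
t: 48.0
eef_pos: [0.5571, -0.0272, 0.0726]
tool_rot: [[0.995, 0.097, 0.002], [0.097, -0.995, -0.0], [0.002, 0.001, -1.0]]
wrist_force: [-4.6, 0.4, 8.3]
gripper_width: 0.0193
gripper_force: 59.3
```

```bash
python3 - <<'E'
from h import *
post()
E
```

```text
t48.00 [ 0.5571 -0.0272  0.0726] psi -84.42 w 0.0193 f 59.3 [-4.6  0.4  8.3] q [-0.19  0.22  1.69  0.    1.23  1.29]
post x 0.0978 gap -0.0004  Fx -4.5 Fy 0.9 (caliper)
```

Still no stop felt; I'll continue in small steps until the force rises.

Call:
step_arm(turn=[[0, 0, 0], [0, 0, 0], [0, 0, 0], [0, 0, 0], [0, 0, 0]], offset=[[0, 0.0005, 0], [0, 0.0005, 0], [0, 0, 0], [0, 0, 0], [0, 0, 0]], fingers=[-1, -1, -1, -1, -1])

```text
t: 48.42
eef_pos: [0.5572, -0.0279, 0.0727]
tool_rot: [[0.995, 0.097, 0.002], [0.097, -0.995, -0.0], [0.002, 0.001, -1.0]]
wrist_force: [-4.1, 1.2, 8.7]
gripper_width: 0.0192
gripper_force: 59.3
```

```bash
python3 - <<'E'
from h import *
post()
E
```

```text
t48.42 [ 0.5572 -0.0279  0.0727] psi -84.42 w 0.0192 f 59.3 [-4.1  1.2  8.7] q [-0.19  0.22  1.69  0.    1.23  1.29]
post x 0.0978 gap -0.0012  Fx -4.0 Fy 1.6 (caliper)
```

Call:
step_arm(turn=[[0, 0, 0], [0, 0, 0], [0, 0, 0], [0, 0, 0], [0, 0, 0]], offset=[[0, 0.0005, 0], [0, 0.0005, 0], [0, 0, 0], [0, 0, 0], [0, 0, 0]], fingers=[-1, -1, -1, -1, -1])

```text
t: 48.83
eef_pos: [0.5572, -0.0282, 0.0726]
tool_rot: [[0.995, 0.097, 0.002], [0.097, -0.995, 0.001], [0.002, -0.0, -1.0]]
wrist_force: [-5.5, 6.4, 9.5]
gripper_width: 0.0192
gripper_force: 59.4
```

```bash
python3 - <<'E'
from h import *
post()
E
```

```text
t48.83 [ 0.5572 -0.0282  0.0726] psi -84.41 w 0.0192 f 59.4 [-5.5  6.4  9.5] q [-0.19  0.22  1.69  0.    1.23  1.28]
post x 0.0978 gap -0.0015  Fx -4.9 Fy 6.9 (caliper)
```

The stop is reached at a reading of -1.5 mm. That implies compressions of about 7 mm for both cups, roughly half the travel. One more small push, then release and lift.

Call:
step_arm(turn=[[0, 0, 0], [0, 0, 0], [0, 0, 0], [0, 0, 0], [0, 0, 0]], offset=[[0, 0.0005, 0], [0, 0, 0], [0, 0, 0], [0, 0, 0], [0, 0, 0]], fingers=[-1, -1, 0, 0, 0])

```text
t: 49.25
eef_pos: [0.5571, -0.0293, 0.0715]
tool_rot: [[0.995, 0.097, 0.001], [0.097, -0.995, -0.0], [0.001, 0.001, -1.0]]
wrist_force: [-0.1, -0.4, 0.2]
gripper_width: 0.0428
gripper_force: 0.0
```

Call:
step_arm(turn=[[0, 0, 0], [0, 0, 0], [0, 0, 0], [0, 0, 0], [0, 0, 0]], offset=[[0, 0, 0], [0, 0, -0.02], [0, 0, -0.05], [0, 0, -0.05], [0, 0, -0.05]], fingers=[0, 0, 0, 0, 0])

```text
t: 49.67
eef_pos: [0.5563, -0.0292, 0.2085]
tool_rot: [[0.995, 0.097, -0.001], [0.097, -0.995, -0.0], [-0.001, 0.0, -1.0]]
wrist_force: [1.0, -0.3, -0.3]
gripper_width: 0.0427
gripper_force: 0.0
```

Call:
step_arm(turn=[[0, 0, 0], [0, 0, 0], [0, 0, 0], [0, 0, 0], [0, 0, 0]], offset=[[0, 0.045, 0], [0, 0.045, 0], [0, 0.045, 0], [0, 0.045, 0], [0, 0.045, 0]], fingers=[0, 0, 0, 0, 0])

```text
t: 50.08
eef_pos: [0.5741, -0.2102, 0.207]
tool_rot: [[0.995, 0.097, 0.0], [0.097, -0.995, -0.0], [0.0, 0.0, -1.0]]
wrist_force: [0.3, 0.5, -0.3]
gripper_width: 0.0425
gripper_force: 0.0
```

Call:
step_arm(turn=[[0, 0, 0], [0, 0, 0]], offset=[[0, 0, 0], [0, 0, 0]], fingers=[0, 0])

```text
t: 50.25
eef_pos: [0.574, -0.2102, 0.2063]
tool_rot: [[0.996, 0.094, -0.001], [0.094, -0.996, 0.0], [-0.001, -0.0, -1.0]]
wrist_force: [0.1, 0.8, 0.4]
gripper_width: 0.0425
gripper_force: 0.0
```

```bash
python3 - <<'E'
from h import *
st()
p=optics.grab_frame('top'); q=optics.grab_frame('scene')
cv2.imwrite('pics/k.png',np.hstack([cv2.resize(p['image'][230:390,80:360],(455,260),interpolation=cv2.INTER_CUBIC),cv2.resize(q['image'][150:270,290:440],(325,260),interpolation=cv2.INTER_CUBIC)]))
E
```

```text
t50.25 [ 0.574  -0.2102  0.2063] psi -84.59 w 0.0425 f 0.0 [0.1 0.8 0.4] q [-0.48  0.24  1.39 -0.    1.52  1.  ]
```

View pics/k.png

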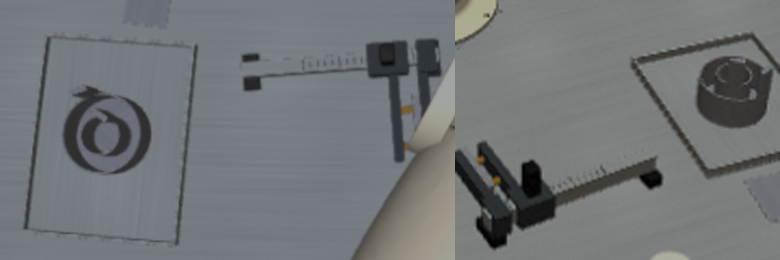

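d is nested in a on the pan (left 105,135; right 735,90), and the shoe lies against the anvil, so the caliper is shut. The arm is clear.

```bash
python3 -c "
from workcell import arm
print(arm.finish_job())"
```

```text
the job is handed in; nothing more can be done
None
```

The job is handed in: measure_a, then measure_d (the only two present) were each pressed in the caliper to about 7 mm of spring travel, with d now nested in a on the pan and the empty caliper slid shut; the hand-in returned no verdict.

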